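Load the vial feed rail and lock it

TASK

Lift the empty roller hanger off the sloped feed rail and stand it in the white tray, then hang every hanger of vials standing on the bench on the rail near its high end, let each go so that it rolls down, and see that they end up in a closed row against the rubber stop. Then take the slotted keeper plate out of its block and hang it by its slot on the headed pin over the rail's high end, and finally push the feed switch lever fully over, away from the robot. Leave the round flask undisturbed.

Things in the scene. Friction and masses are not known exactly. Their poses are not given: they have to be found in the camera images.
- hanger1_mid (a point): point on the hanger's middle axis, 57 mm above its underside; x along the rollers' running direction, y across, z up; the two ends are alike. Black grip fin on top: 26 mm long (x), 12 thick (y), from 13 to 58 above this point (vial caps reach 13 above it). Hung on the rail, the rod's axis runs 21 mm below this point, along x, between the side plates. Absent hangers read None
- hanger2_mid (a point): the same point on another, like hanger, or None if absent
- hanger3_mid (a point): the same point on another, like hanger, or None if absent
- hanger4_mid (a point): the same point on another, like hanger, or None if absent
- hanger1: roller hanger with two blue-capped vials, upright on the table: two aluminium side plates 70 long x 62 high, 25 mm apart, open below, joined by a bridge on top, two V-grooved rollers between them, a vial outside each; 81 wide over all (y), 115 high, 0.3 kg. Origin under its middle. It straddles the rod from above, rollers on the rod, and may swing a little. 2 to 4 hangers are present
- hanger2: another hanger, like hanger1 in every way, or None if absent
- hanger3: another hanger, like hanger1 in every way, or None if absent
- hanger4: another hanger, like hanger1 in every way, or None if absent
- rail: fixed feed rail: 12 mm steel rod sloping down along x at 8 degrees, between two white posts, over a base plate 530 x 80 x 12 mm; origin on the table under the rod's middle, where the rod's axis is 125 mm up; y level across. Load a hanger with its point 310 to 345 mm uphill of rail_stop; let go, it rolls down by itself within about 5 s
- rail_stop (a point): point where the rod's axis meets the face of the rubber stop at the low end; x points downhill along the rod, y level across it, z square to the rod, upward. The free rod reaches 427 mm uphill from here. The hanger at the stop has its point 35 mm uphill of here, the next ones follow at 70 mm pitch
- pin_mid (a point): middle of the level headed pin on the high post, over the rail's high end, 76 mm above the rod's axis: shank 8 mm diameter, 18 mm free between post face and head (18 mm diameter). x along the pin towards the head (downhill), y level across the rail, z up. Post 44 wide, its top 10 mm above this point; both sides of the pin (+y, -y) are free
- keeper_mid (a point): middle of the keeper plate, 64 mm above its lower edge; x its thickness, y its width, z up. L-shaped slot: from the open mouth in the +y edge a level slot, 24 to 8 mm below this point, runs in to y = -8; from its inner end (y -8 to 8) a notch goes up to 4 mm above this point. Hung, this point lies on the pin's axis, the plate square across the rail; either face may look downhill
- keeper: slotted steel keeper plate, 8 thick (x) x 80 wide (y) x 128 high, 0.16 kg, upright in a groove 16 mm deep in a white block 52 x 92 x 26; origin mid lower edge. Black grip tab on top, 32 wide (y) x 8 thick, from 82 to 128 mm above its lower edge. To hang it, move it sideways (+y ahead) so that the pin's shank enters the slot, then lower it 16 mm into the notch; it hangs clear above the rod
- spent_mid (a point): the empty roller hanger, hanging on the rail against the stop at the start: the same as hanger1 in every size (feet included) but without vials, 0.24 kg; the point lies 57 mm above its underside, axes as for the others
- spent: the same empty hanger, its origin under its middle
- tray: white tray fixed on the table, 130 x 130 x 28 mm, walls 4 and floor 4 thick, origin under its centre; the empty hanger fits inside at any yaw
- feed_base: feed switch: fixed white housing 70 x 50 x 25 on the table, origin under its centre, x the way the lever is pushed (away from the robot); the lever's axis lies 22 mm above its origin, along y
- feed_tip (a point): centre of the black ball (26 mm diameter) on the end of the switch lever, 80 mm from the lever's axis
- feed (a joint): angle of the switch lever: about 0 leaning back to the robot (off), 1.0 fully over away from it (on); it stays where it is left, about 1 N at the ball moves it
- flask: bystander: round glass flask on a cork ring, 100 mm wide, 168 high, origin under its centre
There are look-alikes about, which are no part of the job. There is more than one size of the keeper; the job needs the larger.

How it is judged (in metres and radians):
On the way, in this order (a step that is already met when the one before it is completed fails the run):
1. the empty hanger stands upright in the tray (x of spent_mid in the frame of tray between -0.04 and 0.04 m and y of spent_mid in the frame of tray between -0.04 and 0.04 m and z of spent_mid in the frame of tray below 0.072 m and angle between spent_mid's own z axis and vertical below 0.15 rad and linear speed of spent below 0.03 m/s), for 0.2 s.
2. all the hangers present hang on the rail in a closed row against the stop (y of hanger1_mid in the frame of rail_stop between -0.012 and 0.012 m and z of hanger1_mid in the frame of rail_stop between 0.0126 and 0.0286 m and linear speed of each of hanger1, hanger2, hanger3, hanger4 below 0.03 m/s and (x of hanger1_mid in the frame of rail_stop between -0.049 and -0.021 m or (x of hanger1_mid in the frame of rail_stop between -0.119 and -0.091 m and (x of hanger2_mid in the frame of rail_stop between -0.049 and -0.021 m or x of hanger3_mid in the frame of rail_stop between -0.049 and -0.021 m or x of hanger4_mid in the frame of rail_stop between -0.049 and -0.021 m)) or (x of hanger1_mid in the frame of rail_stop between -0.189 and -0.161 m and (x of hanger2_mid in the frame of rail_stop between -0.119 and -0.091 m or x of hanger3_mid in the frame of rail_stop between -0.119 and -0.091 m or x of hanger4_mid in the frame of rail_stop between -0.119 and -0.091 m)) or (x of hanger1_mid in the frame of rail_stop between -0.259 and -0.231 m and (x of hanger2_mid in the frame of rail_stop between -0.189 and -0.161 m or x of hanger3_mid in the frame of rail_stop between -0.189 and -0.161 m or x of hanger4_mid in the frame of rail_stop between -0.189 and -0.161 m))) and y of hanger2_mid in the frame of rail_stop between -0.012 and 0.012 m and z of hanger2_mid in the frame of rail_stop between 0.0126 and 0.0286 m and (x of hanger2_mid in the frame of rail_stop between -0.049 and -0.021 m or (x of hanger2_mid in the frame of rail_stop between -0.119 and -0.091 m and (x of hanger1_mid in the frame of rail_stop between -0.049 and -0.021 m or x of hanger3_mid in the frame of rail_stop between -0.049 and -0.021 m or x of hanger4_mid in the frame of rail_stop between -0.049 and -0.021 m)) or (x of hanger2_mid in the frame of rail_stop between -0.189 and -0.161 m and (x of hanger1_mid in the frame of rail_stop between -0.119 and -0.091 m or x of hanger3_mid in the frame of rail_stop between -0.119 and -0.091 m or x of hanger4_mid in the frame of rail_stop between -0.119 and -0.091 m)) or (x of hanger2_mid in the frame of rail_stop between -0.259 and -0.231 m and (x of hanger1_mid in the frame of rail_stop between -0.189 and -0.161 m or x of hanger3_mid in the frame of rail_stop between -0.189 and -0.161 m or x of hanger4_mid in the frame of rail_stop between -0.189 and -0.161 m))) and y of hanger3_mid in the frame of rail_stop between -0.012 and 0.012 m and z of hanger3_mid in the frame of rail_stop between 0.0126 and 0.0286 m and (x of hanger3_mid in the frame of rail_stop between -0.049 and -0.021 m or (x of hanger3_mid in the frame of rail_stop between -0.119 and -0.091 m and (x of hanger1_mid in the frame of rail_stop between -0.049 and -0.021 m or x of hanger2_mid in the frame of rail_stop between -0.049 and -0.021 m or x of hanger4_mid in the frame of rail_stop between -0.049 and -0.021 m)) or (x of hanger3_mid in the frame of rail_stop between -0.189 and -0.161 m and (x of hanger1_mid in the frame of rail_stop between -0.119 and -0.091 m or x of hanger2_mid in the frame of rail_stop between -0.119 and -0.091 m or x of hanger4_mid in the frame of rail_stop between -0.119 and -0.091 m)) or (x of hanger3_mid in the frame of rail_stop between -0.259 and -0.231 m and (x of hanger1_mid in the frame of rail_stop between -0.189 and -0.161 m or x of hanger2_mid in the frame of rail_stop between -0.189 and -0.161 m or x of hanger4_mid in the frame of rail_stop between -0.189 and -0.161 m))) and y of hanger4_mid in the frame of rail_stop between -0.012 and 0.012 m and z of hanger4_mid in the frame of rail_stop between 0.0126 and 0.0286 m and (x of hanger4_mid in the frame of rail_stop between -0.049 and -0.021 m or (x of hanger4_mid in the frame of rail_stop between -0.119 and -0.091 m and (x of hanger1_mid in the frame of rail_stop between -0.049 and -0.021 m or x of hanger2_mid in the frame of rail_stop between -0.049 and -0.021 m or x of hanger3_mid in the frame of rail_stop between -0.049 and -0.021 m)) or (x of hanger4_mid in the frame of rail_stop between -0.189 and -0.161 m and (x of hanger1_mid in the frame of rail_stop between -0.119 and -0.091 m or x of hanger2_mid in the frame of rail_stop between -0.119 and -0.091 m or x of hanger3_mid in the frame of rail_stop between -0.119 and -0.091 m)) or (x of hanger4_mid in the frame of rail_stop between -0.259 and -0.231 m and (x of hanger1_mid in the frame of rail_stop between -0.189 and -0.161 m or x of hanger2_mid in the frame of rail_stop between -0.189 and -0.161 m or x of hanger3_mid in the frame of rail_stop between -0.189 and -0.161 m)))), for 0.2 s.
3. the keeper plate hangs on the pin (distance between keeper_mid and pin_mid below 0.014 m and angle between keeper_mid's own z axis and vertical below 0.2 rad and linear speed of keeper below 0.03 m/s), for 0.2 s.
4. the feed switch lever is fully over (value of joint feed above 0.85 rad), for 0.2 s.
At the end, for the whole second after the job is handed in: empty hanger upright in the tray (within 40 mm of its middle); every hanger present on the rod (12 mm sideways, 8 mm in height), at rest, in a closed row from the stop (14 mm); keeper plate upright and still, its middle within 14 mm of the pin's middle; lever past 0.85 rad (all of step 1 and all of step 2 and all of step 3 and value of joint feed above 0.85 rad); the robot touches nothing.
It fails at once if the flask is pushed away or knocked over (distance of flask from where it was at the start of the episode above 0.04 m or angle between flask's own z axis and vertical above 0.5 rad).
Of hanger1, hanger2, hanger3, hanger4 only 2 to 4 are there at a start; the rules pass over those that are not, and their reading is None.
At some moment in a run one of hanger1, hanger2, hanger3, hanger4 may be knocked a few centimetres aside while the robot is not near it.
It also fails if it takes over 210 s, if anything falls off the work surface, if the arm or the gripper's body presses on something with over 40 N, if the wrist force passes 120 N, or if a joint passes its speed limit or range.

ROBOT

A 7-joint arm with a two-finger parallel gripper is mounted at the origin on the work surface. World frame = base frame: x ahead of the robot, y to its left, z up, the work surface at z = 0. Lengths are in mm, angles in rad, forces in N, time in s.
With the tool pointing down it reaches from about 400 to 875 mm from the base axis. Payload 4.4 kg.
Tool frame: the origin (TCP) lies at the very end of the fingers, on their centre line; the grasp point (between the pads) lies 19 mm behind it (manip.tcp_to_grasp is the x of the grasp point in the tool frame, in mm); x points along the fingers, y is the direction in which the jaws open and shut, and the axes are right-handed (so a half turn about x gives the same grasp; the last joint's range is limited). The gripper opens to 85 mm and grips with 20 to 120 N. Pads are 22 mm wide; open, the fingers measure 114 mm over their backs; the gripper's body (76 mm by 85 mm) begins 54 mm behind the grasp point. The pads swing forward as they close: fully open they stand 13 mm farther back than shut.
Start: joints at [1.268, 0.628, 0.038, 1.517, -0.027, 0.996, -0.02], TCP at [152.513, -631.868, 231.313] pointing down, gripper open.
Joint ranges: [-3.06, 3.06], [-0.37, 2.12], [-1.25, 1.32], [0.18, 2.47], [-1.1, 4.24], [0.23, 1.98], [-2.94, 2.94]. Speed limits (rad/s): [2.57, 2.57, 3.14, 3.14, 3.14, 3.14, 3.14].

INTERFACE

Orientations are given as a 3x3 rotation matrix whose columns are the frame's x, y, z axes.
In Python, from cell import manip gives the robot as it stands.
- The arm moves only by the tool arm_command, never from a script. Its argument "targets" is a list of rows, each an object with "translation": the shift along the tool's x, y, z in mm, a list of three; "rotation": the turn, a rotation vector about the tool's x, y, z in degrees, a list of three; "claw": the opening, from 0 (shut) to 1 (fully open). In form: [{"translation": [tx, ty, tz], "rotation": [wx, wy, wz], "claw": claw}, ...]. A call has 1 to 12 rows; each row shifts and turns the commanded pose from where the row before left it, along the tool's axes as they then stand; what a row does not reach is not made up. A row lasts 1/12 s, in which the tool goes at most 41.7 mm and 7.16 degrees, less where a joint would pass 70% of its speed; a pose out of reach is approached as far as the arm can. A call with a gripper value outside its range is refused whole. The fingers move at their own pace and stop on an object; "force" is the grip in N (left out, the last holds). Time passes only in rows, so rows that do not move let the fingers close. It gives the time, the measured TCP pose, the force and the opening at its end, in the units of the state.
- manip.observe(): the state, without advancing time (a new reading comes with each control period).
- manip.grab_frame(name): name is "scene" or "top" or "wrist"; returns a dict with "color" (480x640x3 uint8, red, green, blue), "fovy" (degrees; the focal length in pixels is half the picture's height over the tangent of half this angle, whatever the lens; pixels are square), "cx", "cy" (the principal point, pixels), "rvec" (rotation vector, rad) and "tvec" (3), from world to camera coordinates, as OpenCV has them. Camera axes: x right, y down, z forward; pixel columns grow to the right and rows downward; lengths in mm; the calibration is good to about 2 mm. A picture is of the moment at which its call begins. There is no depth.
- manip.job_done(): hands the job in, once; it reports no verdict.
The state is a dict: "time_s": time; "q": joint angles; "qd": joint speeds; "tau": joint torques, N m; "eef_pos": TCP position; "ee_rot": TCP orientation; "force": force on the tool from outside, world axes, zero at the start; "wrist_torque": the same for the moment, N m; "opening": opening from 0.0 (shut) to 1.0 (fully open).
Only numpy, scipy, OpenCV 4.12 (cv2) and the standard library are available. Lean on these libraries where they do the work, as an engineer would, in place of code of your own. Each camera call takes 0.05 s, during which the arm holds its last target. There are 200 camera calls.

## Working session

There is one attempt and no reset: what is moved stays moved. The work goes in short steps, Python scripts to look and compute and a tool call to move; the robot and the scene stay as the last step left them, time stands still between calls to the robot, and variables do not carry over. Pictures are saved under pics/ and viewed, about 12 in all and at most 16, crops included, and the job is handed in when it is done.

Besides the shell and the picture viewer there is one more tool, called after ">>>" as a command line: name --argument value ..., lists and objects as JSON in quotes. arm_command: Moves the arm, as the interface text tells. Its arguments: {"type":"object","properties":{"targets":{"type":"array"},"force":{"type":"number"}},"required":["targets"]}

```bash
mkdir -p pics; ls; cat > h.py <<'E'
from cell import manip
import numpy as np, cv2
def grab(n,save=None):
    f=manip.grab_frame(n)
    if save: cv2.imwrite(save,f['color'][:,:,::-1])
    return f
def K(f):
    F=240/np.tan(np.radians(f['fovy'])/2); return np.array([[F,0,f['cx']],[0,F,f['cy']],[0,0,1]])
def RT(f): return cv2.Rodrigues(np.array(f['rvec'],float))[0],np.array(f['tvec'],float).ravel()
def atz(f,u,v,z):
    R,t=RT(f); d=R.T@np.linalg.inv(K(f))@[u,v,1]; c=-R.T@t
    return c+d*(z-c[2])/d[2]
def proj(f,P):
    R,t=RT(f); p=K(f)@(R@np.array(P,float)+t); return p[:2]/p[2]
def tri(fs,uvs):
    A=np.zeros((3,3));b=np.zeros(3)
    for f,(u,v) in zip(fs,uvs):
        R,t=RT(f); d=R.T@np.linalg.inv(K(f))@[u,v,1]; d/=np.linalg.norm(d); c=-R.T@t
        M=np.eye(3)-np.outer(d,d);A+=M;b+=M@c
    return np.linalg.solve(A,b)
E
python3 - <<'E'
from h import *
import pickle
for n in('scene','top','wrist'):
    f=grab(n,f'pics/{n}0.png'); pickle.dump(f,open(f'{n}0.pkl','wb'))
    R,t=RT(f); print(n,f['fovy'],f['cx'],f['cy'],-R.T@t, R[2])
s=manip.observe();print(s, manip.tcp_to_grasp)
E
```

```text
pics
scene 51.796509880693314 314.01696915684886 232.99979617514768 [1161.43347908 -311.06166414  923.09885805] [-0.57683146  0.31571696 -0.75338454]
top 53.08300596509863 319.3594636858925 241.2556290890947 [ 355.67828961    3.64636717 1210.6936485 ] [ 0.18761581  0.01103161 -0.98218054]
wrist 59.89107272855771 311.5605466494819 246.12738807147008 [ 220.5180404  -614.73639982  373.11083369] [-0.2685629  -0.06299268 -0.96120024]
{'time_s': 0.15, 'q': array([ 1.26820439,  0.6291342 ,  0.03848796,  1.51814101, -0.02701969,
        0.99629543, -0.01998134]), 'qd': array([-0.00042775, -0.00275078, -0.00070551, -0.00483753,  0.00085979,
       -0.00085903, -0.00026221]), 'tau': array([ 2.05946264e-03, -5.63795149e+01,  1.22794904e+00, -1.93648821e+01,
        1.11388098e-02,  7.40694290e-03, -3.07842797e-06]), 'eef_pos': array([ 152.38384318, -631.3968084 ,  230.59984664]), 'ee_rot': array([[-3.55601399e-04,  2.34561600e-01, -9.72101193e-01],
       [ 1.41508194e-03, -9.72100163e-01, -2.34561869e-01],
       [-9.99998936e-01, -1.45901337e-03,  1.37562945e-05]]), 'force': array([-0.27178103,  0.2980701 , -0.49532347]), 'wrist_torque': array([-0.03693319,  0.00444316, -0.0010605 ]), 'opening': 0.9995255997304043} -18.700000000000003
```

View pics/scene0.png

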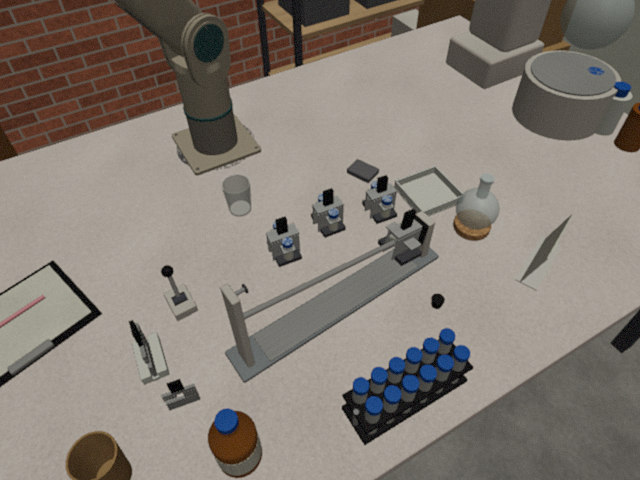

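View pics/top0.png

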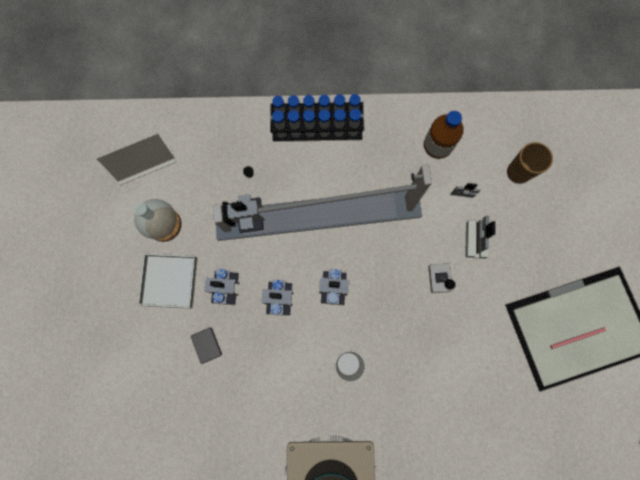

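The scene picture shows three vial hangers at about (283,240), (328,212) and (381,198). The empty hanger is on the rail at (407,240), and the tray is at (428,190). The flask is at (477,210), the lever ball at (168,271), the larger keeper at (148,350) and the smaller look-alike at (178,395). In the top view the rail runs from (220,215) at the stop to (418,190) at the high post. Next I take enlarged crops.

```bash
python3 - <<'E'
import cv2
a=cv2.imread('pics/top0.png')[80:320,130:510];cv2.imwrite('pics/topc.png',cv2.resize(a,None,fx=2.1,fy=2.1,interpolation=cv2.INTER_CUBIC))
a=cv2.imread('pics/scene0.png')[160:420,120:480];cv2.imwrite('pics/scc.png',cv2.resize(a,None,fx=2.2,fy=2.2,interpolation=cv2.INTER_CUBIC))
E
```

```text
(no output)
```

View pics/topc.png

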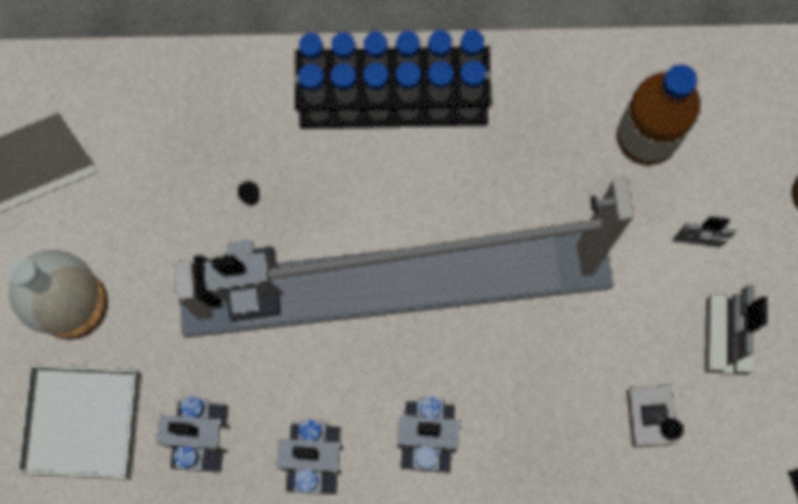

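View pics/scc.png

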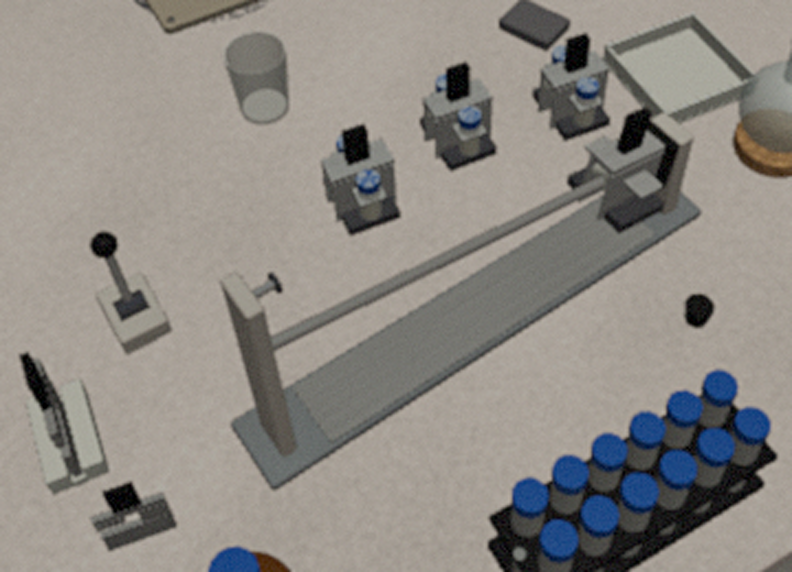

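```bash
python3 - <<'E'
from h import *
import pickle
T=pickle.load(open('top0.pkl','rb'));S=pickle.load(open('scene0.pkl','rb'))
tt=lambda p:(130+p[0]/2.1,80+p[1]/2.1); ss=lambda p:(120+p[0]/2.2,160+p[1]/2.2)
np.set_printoptions(precision=1,suppress=True)
for n,a,b in [('hA',(429,427),(355,130)),('hB',(305,452),(457,68)),('hC',(183,428),(577,40)),('spent',(229,265),(634,115)),('posttopmid',(622,187),(247,288)),('keepertab',(757,312),(32,360)),('ball',(671,429),(104,245)),('pinhead',(595,205),(276,284)),('flasktop',(28,270),(798,50))]:
    P=tri([T,S],[tt(a),ss(b)]); print(n,P,proj(T,P)-tt(a),proj(S,P)-ss(b))
for n,p,z in [('base BL',(183,335),0),('base BR',(612,288),0),('trayTL',(33,369),28),('TR',(140,373),28),('BR',(131,478),28),('BL',(22,471),28),('keepblk',(708,294),26),('kb2',(707,371),26),('kb3',(750,371),26),('sw1',(630,388),25),('sw2',(672,386),25),('sw3',(678,442),25),('sw4',(635,445),25)]: print(n,atz(T,*tt(p),z))
for n,p,z in [('base L',(234,425),12),('base bot',(276,483),12),('base R',(700,210),12),('kb',(82,380),26),('kb',(106,468),26),('kb',(50,488),26)]: print(n,atz(S,*ss(p),z))
E
```

```text
hA [467.4 -15.2 112.9] [-0.7 -0.3] [-0.7  0.1]
hB [442.6 120.1 112.2] [-0.7 -0.3] [-0.7  0.1]
hC [471.5 254.7 111.3] [-1.  -0.5] [-1.   0.2]
spent [638.  196.1 174.5] [-1.2 -0.6] [-1.4  0.3]
posttopmid [ 688.3 -209.2  252.6] [-0.6 -0.2] [-0.8  0.1]
keepertab [ 583.1 -374.   137.6] [0.1 0. ] [ 0.1 -0. ]
ball [ 462.3 -282.6   95.2] [-0.5 -0.1] [-0.5  0. ]
pinhead [ 678.6 -185.4  228. ] [-1.  -0.3] [-1.3  0.1]
flasktop [638.4 412.5 156.4] [1.  0.6] [ 1.1 -0.4]
base BL [596.2 280.4   0. ]
base BR [ 645.6 -247.3    0. ]
trayTL [552.5 452.4  28. ]
TR [545.4 324.1  28. ]
BR [421.6 330.6  28. ]
BL [431.7 458.9  28. ]
keepblk [ 629.9 -356.3   26. ]
kb2 [ 536.5 -348.4   26. ]
kb3 [ 535.6 -399.    26. ]
sw1 [ 517.9 -256.6   25. ]
sw2 [ 519.5 -306.2   25. ]
sw3 [ 453.4 -308.9   25. ]
sw4 [ 450.7 -258.6   25. ]
base L [ 653.2 -242.7   12. ]
base bot [ 724.2 -232.8   12. ]
base R [672.9 285.8  12. ]
kb [ 545.9 -348.7   26. ]
kb [ 642.2 -358.1   26. ]
kb [ 635.3 -406.7   26. ]
```

```bash
cat >> h.py <<'E'
from scipy.spatial.transform import Rotation as Ro
np.set_printoptions(precision=1,suppress=True)
def tool(yaw,tilt=0):
    """tool y at world yaw (deg), pointing down; tilt: turn about tool y (deg)"""
    a=np.radians(yaw); x=np.array([0,0,-1.]); y=np.array([np.cos(a),np.sin(a),0])
    return np.stack([x,y,np.cross(x,y)],1)@Ro.from_euler('y',tilt,degrees=True).as_matrix()
def leg(T0,p1,R1,vmax=38.,n=None):
    p0,R0=T0; w=Ro.from_matrix(R0.T@R1).as_rotvec(degrees=True)
    n=n or int(max(1,np.ceil(np.linalg.norm(w)/6.8),np.ceil(np.linalg.norm(np.array(p1)-p0)/vmax)))
    while 1:
        A=sum(Ro.from_rotvec(w*k/n,degrees=True).as_matrix() for k in range(n))
        t=np.linalg.solve(A,R0.T@(np.array(p1)-p0))
        if np.linalg.norm(t)<41: break
        n+=1
    print(n,'rows t',t.round(1),'w',(w/n).round(2)); return np.array(p1,float),R1
def now():
    s=manip.observe(); print('t',s['time_s'],'p',s['eef_pos'],'F',s['force'],'open',round(s['opening'],3)); return s['eef_pos'],s['ee_rot']
E
python3 - <<'E'
from h import *
T=now()
T=leg(T,[638,190,260],tool(5.4))
E
```

```text
t 0.15 p [ 152.4 -631.4  230.6] F [-0.3  0.3 -0.5] open 1.0
26 rows t [ -1.1  -4.5 -39.8] w [-3.1 -0.   0. ]
```

>>> arm_command --targets '[{"translation": [-10, -4.5, -39.8], "rotation": [-3.1, 0, 0], "claw": 1}, {"translation": [-10, -4.5, -39.8], "rotation": [-3.1, 0, 0], "claw": 1}, {"translation": [-10, -4.5, -39.8], "rotation": [-3.1, 0, 0], "claw": 1}, {"translation": [-10, -4.5, -39.8], "rotation": [-3.1, 0, 0], "claw": 1}, {"translation": [-10, -4.5, -39.8], "rotation": [-3.1, 0, 0], "claw": 1}, {"translation": [-10, -4.5, -39.8], "rotation": [-3.1, 0, 0], "claw": 1}, {"translation": [-10, -4.5, -39.8], "rotation": [-3.1, 0, 0], "claw": 1}, {"translation": [-10, -4.5, -39.8], "rotation": [-3.1, 0, 0], "claw": 1}, {"translation": [-10, -4.5, -39.8], "rotation": [-3.1, 0, 0], "claw": 1}, {"translation": [-10, -4.5, -39.8], "rotation": [-3.1, 0, 0], "claw": 1}, {"translation": [-10, -4.5, -39.8], "rotation": [-3.1, 0, 0], "claw": 1}, {"translation": [-10, -4.5, -39.8], "rotation": [-3.1, 0, 0], "claw": 1}]'

```text
time_s: 1.15
eef_pos: [530.4, -345.6, 351.4]
ee_rot: [[-0.0, 0.776, -0.63], [0.0, -0.63, -0.776], [-1.0, -0.0, 0.0]]
force: [0.8, -0.4, 0.5]
opening: 1.005
```

>>> arm_command --targets '[{"translation": [0, -4.5, -39.8], "rotation": [-3.1, 0, 0], "claw": 1}, {"translation": [0, -4.5, -39.8], "rotation": [-3.1, 0, 0], "claw": 1}, {"translation": [0, -4.5, -39.8], "rotation": [-3.1, 0, 0], "claw": 1}, {"translation": [0, -4.5, -39.8], "rotation": [-3.1, 0, 0], "claw": 1}, {"translation": [0, -4.5, -39.8], "rotation": [-3.1, 0, 0], "claw": 1}, {"translation": [0, -4.5, -39.8], "rotation": [-3.1, 0, 0], "claw": 1}, {"translation": [0, -4.5, -39.8], "rotation": [-3.1, 0, 0], "claw": 1}, {"translation": [0, -4.5, -39.8], "rotation": [-3.1, 0, 0], "claw": 1}, {"translation": [0, -4.5, -39.8], "rotation": [-3.1, 0, 0], "claw": 1}, {"translation": [0, -4.5, -39.8], "rotation": [-3.1, 0, 0], "claw": 1}, {"translation": [0, -4.5, -39.8], "rotation": [-3.1, 0, 0], "claw": 1}, {"translation": [0, -4.5, -39.8], "rotation": [-3.1, 0, 0], "claw": 1}]'

```text
time_s: 2.15
eef_pos: [657.4, 109.1, 350.8]
ee_rot: [[-0.0, 0.999, -0.033], [-0.0, -0.033, -0.999], [-1.0, -0.0, 0.0]]
force: [0.4, -0.7, -0.3]
opening: 1.003
```

```bash
python3 - <<'E'
from h import *
T=now()
T=leg(T,[638,190,270],tool(5.4))
E
```

```text
t 2.15 p [657.4 109.1 350.8] F [ 0.4 -0.7 -0.3] open 1.003
4 rows t [ 20.2  -4.6 -20.3] w [-1.8  0.   0. ]
```

>>> arm_command --targets '[{"translation": [20, -4.6, -20], "rotation": [-1.8, 0, 0], "claw": 1}, {"translation": [20, -4.6, -20], "rotation": [-1.8, 0, 0], "claw": 1}, {"translation": [20, -4.6, -20], "rotation": [-1.8, 0, 0], "claw": 1}, {"translation": [20, -4.6, -20], "rotation": [-1.8, 0, 0], "claw": 1}, {"translation": [0, 0, 0], "rotation": [0, 0, 0], "claw": 1}]'

```text
time_s: 2.57
eef_pos: [633.4, 192.3, 266.7]
ee_rot: [[-0.009, 0.995, 0.098], [0.001, 0.098, -0.995], [-1.0, -0.009, -0.002]]
force: [-1.3, 1.0, -1.0]
opening: 1.002
```

```bash
python3 - <<'E'
from h import *
import pickle
now(); f=grab('wrist','pics/w1.png'); pickle.dump(f,open('w1.pkl','wb')); R,t=RT(f); print(-R.T@t)
E
```

```text
t 2.5667 p [633.4 192.3 266.7] F [-1.3  1.  -1. ] open 1.002
[627.9 262.  409.5]
```

View pics/w1.png

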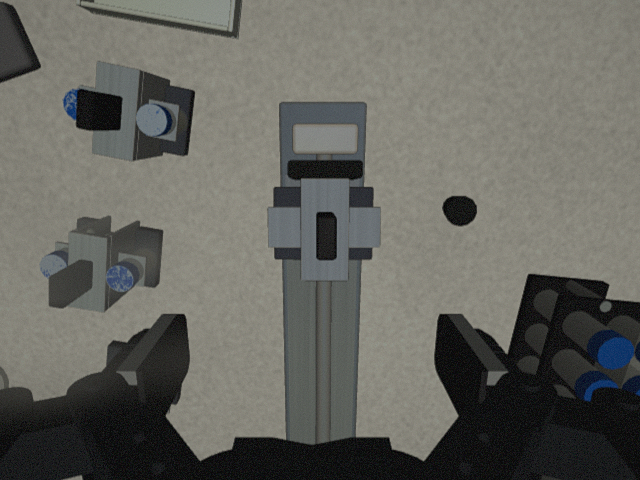

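```bash
python3 - <<'E'
from h import *
import pickle
f=pickle.load(open('w1.pkl','rb'))
d=np.array([-.0935,.9956,0])
for z in (168,174): print('fin top lo/hi',atz(f,326,260,z),atz(f,326,226,z), atz(f,317,243,z),atz(f,336,243,z))
c=np.array([661,21,125.])
for u,v in [(323,300),(322.5,360),(322,430)]:
    z=110
    for _ in range(5):
        P=atz(f,u,v,z); z=125-(P-c)@d*np.tan(np.radians(8))
    print('rod',P,'s',(P-c)@d,'off',(P-c)@[.9956,.0935,0])
print('stop face', [atz(f,325,v,z) for v,z in((178,100),(162,105))])
# predicted model mids
for s in (165,163): 
    P=c+d*s+[0,0,-s*.1405]; n=np.array([0,0,.99])+d*.139; Mid=P+21*n; print('mid',Mid,'fintop',Mid+58*n, proj(f,Mid+58*n))
E
```

```text
fin top lo/hi [642.  185.7 168. ] [639.8 206.8 168. ] [635.5 195.8 168. ] [646.9 197.  168. ]
fin top lo/hi [641.7 187.6 174. ] [639.5 208.2 174. ] [635.3 197.5 174. ] [646.4 198.6 174. ]
rod [646.7 134.4 109. ] s 114.19247031573394 off -3.628239481380598
rod [651.3  86.1 115.8] s 65.67901636553837 off -3.5258577324763016
rod [657.1  27.1 124.1] s 6.483880596842118 off -3.3330700831768745
stop face [array([638.4, 227.3, 100. ]), array([637. , 239.2, 105. ])]
mid [645.3 188.2 122.6] fintop [644.5 196.2 180. ] [332.8 249.5]
mid [645.5 186.2 122.9] fintop [644.7 194.2 180.3] [332.8 253. ]
```

```bash
python3 - <<'E'
from h import *
T=now(); d=np.array([-.0935,.9956,0]); n=np.array([0,0,.9903])+d*.1392
m=np.array([641.7,189.5,120.5])
T=leg(T,m+100*n,tool(5.4,-8)); T=leg(T,m+20*n,tool(5.4,-8),30)
T=leg(T,m+110*n,tool(5.4,-8)); T=leg(T,[488,391,215],tool(5.4)); T=leg(T,[488,391,85],tool(5.4),30)
E
```

```text
t 2.6167 p [635.4 189.7 268.7] F [ 0.3 -0.8  0.2] open 1.0
2 rows t [24.3  3.2 -7.4] w [ 0.  -4.   0.2]
3 rows t [26.7 -0.   0. ] w [0. 0. 0.]
3 rows t [-30.   0.  -0.] w [0. 0. 0.]
7 rows t [ -0.2 -19.2 -28.6] w [-0.   1.1 -0. ]
5 rows t [26.  0.  0.] w [0. 0. 0.]
```

>>> arm_command --force 40 --targets '[{"translation": [24.3, 3.2, -7.4], "rotation": [0, -4, 0.2], "claw": 1}, {"translation": [24.3, 3.2, -7.4], "rotation": [0, -4, 0.2], "claw": 1}, {"translation": [20, 0, 0], "rotation": [0, 0, 0], "claw": 1}, {"translation": [20, 0, 0], "rotation": [0, 0, 0], "claw": 1}, {"translation": [20, 0, 0], "rotation": [0, 0, 0], "claw": 1}, {"translation": [20, 0, 0], "rotation": [0, 0, 0], "claw": 1}, {"translation": [0, 0, 0], "rotation": [0, 0, 0], "claw": 0.6}, {"translation": [0, 0, 0], "rotation": [0, 0, 0], "claw": 0}, {"translation": [0, 0, 0], "rotation": [0, 0, 0], "claw": 0}, {"translation": [0, 0, 0], "rotation": [0, 0, 0], "claw": 0}, {"translation": [0, 0, 0], "rotation": [0, 0, 0], "claw": 0}, {"translation": [0, 0, 0], "rotation": [0, 0, 0], "claw": 0}]'

```text
time_s: 3.62
eef_pos: [645.1, 190.0, 144.3]
ee_rot: [[0.02, 0.996, 0.088], [-0.138, 0.09, -0.986], [-0.99, 0.008, 0.139]]
force: [-11.7, -0.1, 9.9]
opening: 0.147
```

>>> arm_command --targets '[{"translation": [-15, 0, 0], "rotation": [0, 0, 0], "claw": 0}, {"translation": [-25, 0, 0], "rotation": [0, 0, 0], "claw": 0}, {"translation": [-30, 0, 0], "rotation": [0, 0, 0], "claw": 0}, {"translation": [-30, 0, 0], "rotation": [0, 0, 0], "claw": 0}, {"translation": [0, 0, 0], "rotation": [0, 0, 0], "claw": 0}]'

```text
time_s: 4.03
eef_pos: [645.8, 206.7, 248.9]
ee_rot: [[0.03, 0.996, 0.089], [-0.132, 0.092, -0.987], [-0.991, 0.018, 0.134]]
force: [1.4, 1.8, -1.6]
opening: 0.133
```

```bash
python3 - <<'E'
from h import *
T=now(); print(T[1])
T=leg(T,[488,391,215],tool(5.4)); T=leg(T,[488,391,85],tool(5.4),30)
E
```

```text
t 4.0333 p [645.8 206.7 248.9] F [ 1.4  1.8 -1.6] open 0.133
[[ 0.   1.   0.1]
 [-0.1  0.1 -1. ]
 [-1.   0.   0.1]]
7 rows t [  2.5 -20.1 -28.6] w [-0.   1.1 -0.1]
5 rows t [26.  0.  0.] w [0. 0. 0.]
```

>>> arm_command --targets '[{"translation": [0, -35, 0], "rotation": [0, 2, 0], "claw": 0}, {"translation": [0, -35, 0], "rotation": [0, 2, 0], "claw": 0}, {"translation": [0, -35, 0], "rotation": [0, 2, 0], "claw": 0}, {"translation": [0, -34, 0], "rotation": [0, 1.7, -0.5], "claw": 0}, {"translation": [5, 0, -36], "rotation": [0, 0, 0], "claw": 0}, {"translation": [5, 0, -36], "rotation": [0, 0, 0], "claw": 0}, {"translation": [5, 0, -36], "rotation": [0, 0, 0], "claw": 0}, {"translation": [5, 0, -36], "rotation": [0, 0, 0], "claw": 0}, {"translation": [5, 0, -36], "rotation": [0, 0, 0], "claw": 0}, {"translation": [0, 0, 0], "rotation": [0, 0, 0], "claw": 0}]'

```text
time_s: 4.87
eef_pos: [484.0, 379.8, 214.2]
ee_rot: [[-0.004, 0.995, 0.1], [0.003, 0.1, -0.995], [-1.0, -0.004, -0.003]]
force: [0.6, 3.0, -0.9]
opening: 0.13
```

```bash
python3 - <<'E'
from h import *
T=now(); print(T[1].round(3))
T=leg(T,[488,391,84],tool(5.4),30)
f=grab('wrist','pics/w2.png')
E
```

```text
t 4.8667 p [484.  379.8 214.2] F [ 0.6  3.  -0.9] open 0.13
[[-0.   1.   0.1]
 [ 0.   0.1 -1. ]
 [-1.  -0.  -0. ]]
5 rows t [26.   1.1 -2.1] w [ 0.1 -0.   0. ]
```

View pics/w2.png

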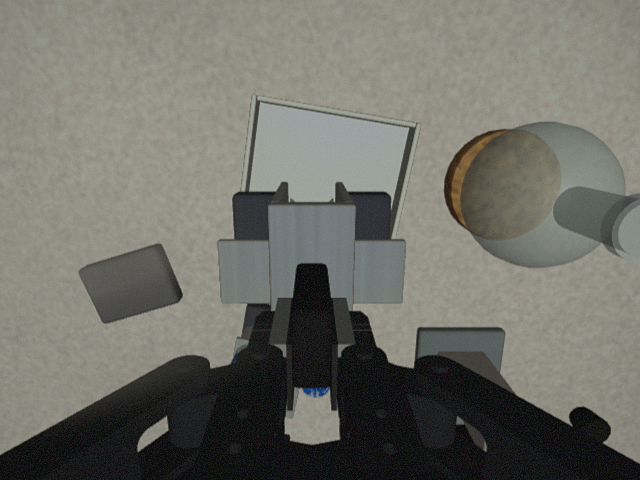

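>>> arm_command --targets '[{"translation": [26, 1, -2.2], "rotation": [0, 0, 0], "claw": 0}, {"translation": [26, 1, -2.2], "rotation": [0, 0, 0], "claw": 0}, {"translation": [26, 1, -2.2], "rotation": [0, 0, 0], "claw": 0}, {"translation": [24, 1, -2.2], "rotation": [0, 0, 0], "claw": 0}, {"translation": [20, 1, -2], "rotation": [0, 0, 0], "claw": 0}, {"translation": [3, 0, 0], "rotation": [0, 0, 0], "claw": 0}, {"translation": [2, 0, 0], "rotation": [0, 0, 0], "claw": 0}, {"translation": [0, 0, 0], "rotation": [0, 0, 0], "claw": 0}]'

```text
time_s: 5.58
eef_pos: [492.6, 380.1, 88.5]
ee_rot: [[-0.001, 0.996, 0.09], [-0.006, 0.09, -0.996], [-1.0, -0.001, 0.005]]
force: [0.4, -0.2, -2.1]
opening: 0.136
```

>>> arm_command --targets '[{"translation": [1.5, 0, -2], "rotation": [0, 0, 0], "claw": 0}, {"translation": [1.5, 0, -2], "rotation": [0, 0, 0], "claw": 0}, {"translation": [1.5, 0, -2], "rotation": [0, 0, 0], "claw": 0}, {"translation": [0, 0, 0], "rotation": [0, 0, 0], "claw": 0}]'

```text
time_s: 5.92
eef_pos: [491.6, 387.5, 84.1]
ee_rot: [[-0.001, 0.996, 0.091], [-0.004, 0.091, -0.996], [-1.0, -0.001, 0.004]]
force: [0.8, 0.6, -1.6]
opening: 0.133
```

>>> arm_command --targets '[{"translation": [1.5, 0, 0], "rotation": [0, 0, 0], "claw": 0}, {"translation": [1.5, 0, 0], "rotation": [0, 0, 0], "claw": 0}, {"translation": [0, 0, 0], "rotation": [0, 0, 0], "claw": 0}]'

```text
time_s: 6.17
eef_pos: [491.6, 387.3, 83.9]
ee_rot: [[0.0, 0.996, 0.091], [-0.004, 0.091, -0.996], [-1.0, -0.0, 0.005]]
force: [-4.8, -4.8, 18.4]
opening: 0.133
```

>>> arm_command --targets '[{"translation": [0, 0, 0], "rotation": [0, 0, 0], "claw": 0.4}, {"translation": [0, 0, 0], "rotation": [0, 0, 0], "claw": 0.6}, {"translation": [0, 0, 0], "rotation": [0, 0, 0], "claw": 0.8}, {"translation": [-10, 0, 0], "rotation": [0, 0, 0], "claw": 1}, {"translation": [-30, 0, 0], "rotation": [0, 0, 0], "claw": 1}, {"translation": [-35, 0, 0], "rotation": [0, 0, 0], "claw": 1}, {"translation": [-35, 0, 0], "rotation": [0, 0, 0], "claw": 1}, {"translation": [-35, 0, 20], "rotation": [0, 0, 0], "claw": 1}, {"translation": [-10, 0, 40], "rotation": [0, 0, 0], "claw": 1}, {"translation": [0, 0, 40], "rotation": [0, 0, 0], "claw": 1}, {"translation": [0, 0, 40], "rotation": [0, 0, 0], "claw": 1}, {"translation": [0, 0, 0], "rotation": [0, 0, 0], "claw": 1}]'

```text
time_s: 7.17
eef_pos: [506.5, 237.0, 236.7]
ee_rot: [[-0.001, 0.997, 0.079], [-0.014, 0.079, -0.997], [-1.0, -0.002, 0.014]]
force: [0.6, -1.3, 0.2]
opening: 1.0
```

```bash
python3 - <<'E'
from h import *
import pickle
T=now()
f=grab('wrist'); g=grab('top')
pickle.dump((f,g),open('w3.pkl','wb'))
a=f['color'][:,:,::-1]; b=g['color'][230:330,120:360,::-1]
b=cv2.resize(b,None,fx=2.5,fy=2.5); c=np.zeros((250,640,3),np.uint8); c[:,:600]=b
o=np.vstack([cv2.resize(a,(400,300)),cv2.resize(c,(400,156))]); cv2.imwrite('pics/w3.png',cv2.resize(o,None,fx=1.3,fy=1.3))
E
```

```text
t 7.1667 p [506.5 237.  236.7] F [ 0.6 -1.3  0.2] open 1.0
```

View pics/w3.png

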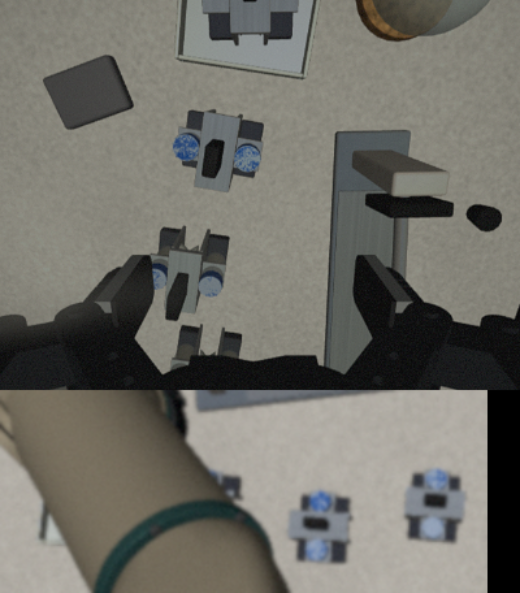

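```bash
python3 - <<'E'
from h import *
import pickle
f,g=pickle.load(open('w3.pkl','rb')); k=.8125
for n,p,z in [('Cfin',(211,165),115),('Cb1',(224,115),70),('Cb2',(212,189),70),('Bfin',(176,298),115),('Bb1',(187,251),70),('Bb2',(181,311),70)]: print(n,atz(f,p[0]/k,p[1]/k,z))
T=now(); 
T=leg(T,[472,254,150],tool(5.4)); T=leg(T,[472,254,80],tool(5.4))
E
```

```text
Cfin [471.6 256.  115. ]
Cb1 [476.  292.6  70. ]
Cb2 [468.4 224.1  70. ]
Bfin [445.7 133.5 115. ]
Bb1 [446.4 158.1  70. ]
Bb2 [441.7  88.2  70. ]
t 7.2667 p [505.3 245.6 237. ] F [-0.8  0.  -0.2] open 1.0
3 rows t [ 29.  -10.8  -3.9] w [-0.2  0.1  0. ]
2 rows t [35.  0.  0.] w [0. 0. 0.]
```

>>> arm_command --targets '[{"translation": [29, -9, -3], "rotation": [3.5, 0, 0], "claw": 1}, {"translation": [29, -9, -3], "rotation": [4, 0, 0], "claw": 1}, {"translation": [29, -10, -3], "rotation": [4, 0, 0], "claw": 1}, {"translation": [25, -4, 0], "rotation": [0, 0, 0], "claw": 1}, {"translation": [25, 0, 0], "rotation": [0, 0, 0], "claw": 1}, {"translation": [17, 0, 0], "rotation": [0, 0, 0], "claw": 1}, {"translation": [0, 0, 0], "rotation": [0, 0, 0], "claw": 1}, {"translation": [0, 0, 0], "rotation": [0, 0, 0], "claw": 1}]'

```text
time_s: 7.93
eef_pos: [471.3, 257.3, 81.9]
ee_rot: [[-0.003, 0.994, -0.108], [-0.005, -0.108, -0.994], [-1.0, -0.002, 0.006]]
force: [0.4, 0.1, -0.1]
opening: 0.999
```

Well placed over hanger C; close and lift.

>>> arm_command --force 50 --targets '[{"translation": [0, 0, 0], "rotation": [0, 0, 0], "claw": 0.4}, {"translation": [0, 0, 0], "rotation": [0, 0, 0], "claw": 0}, {"translation": [0, 0, 0], "rotation": [0, 0, 0], "claw": 0}, {"translation": [0, 0, 0], "rotation": [0, 0, 0], "claw": 0}, {"translation": [0, 0, 0], "rotation": [0, 0, 0], "claw": 0}, {"translation": [0, 0, 0], "rotation": [0, 0, 0], "claw": 0}, {"translation": [-25, 0, 0], "rotation": [0, 0, 0], "claw": 0}, {"translation": [-35, 0, 0], "rotation": [0, 0, 0], "claw": 0}, {"translation": [-40, 0, 0], "rotation": [0, 0, 0], "claw": 0}, {"translation": [-40, 0, 0], "rotation": [0, 0, 0], "claw": 0}, {"translation": [-40, 0, 0], "rotation": [0, 0, 0], "claw": 0}, {"translation": [0, 0, 0], "rotation": [0, 0, 0], "claw": 0}]'

```text
time_s: 8.93
eef_pos: [475.7, 259.5, 269.6]
ee_rot: [[0.01, 0.994, -0.11], [0.002, -0.11, -0.994], [-1.0, 0.01, -0.003]]
force: [1.7, 1.9, -4.1]
opening: 0.131
```

```bash
python3 - <<'E'
from h import *
T=now(); n=np.array([0,0,.9903])+np.array([-.0935,.9956,0])*.1392
T=leg(T,np.array([668.4,-95.7,185.9])+60*n,tool(5.4,-8))
E
```

```text
t 8.9333 p [475.7 259.5 269.6] F [ 1.7  1.9 -4.1] open 0.131
11 rows t [ 4.3 18.  31.1] w [-1.1 -0.7  0. ]
```

>>> arm_command --targets '[{"translation": [4, 18, 31], "rotation": [-1.1, -0.7, 0], "claw": 0}, {"translation": [4, 18, 31], "rotation": [-1.1, -0.7, 0], "claw": 0}, {"translation": [4, 18, 31], "rotation": [-1.1, -0.7, 0], "claw": 0}, {"translation": [4, 18, 31], "rotation": [-1.1, -0.7, 0], "claw": 0}, {"translation": [4, 18, 31], "rotation": [-1.1, -0.7, 0], "claw": 0}, {"translation": [4, 18, 31], "rotation": [-1.1, -0.7, 0], "claw": 0}, {"translation": [4, 18, 31], "rotation": [-1.1, -0.7, 0], "claw": 0}, {"translation": [4, 18, 31], "rotation": [-1.1, -0.7, 0], "claw": 0}, {"translation": [4, 18, 31], "rotation": [-1.1, -0.7, 0], "claw": 0}, {"translation": [4, 18, 31], "rotation": [-1.1, -0.7, 0], "claw": 0}, {"translation": [4, 18, 31], "rotation": [-1.1, -0.7, 0], "claw": 0}, {"translation": [0, 0, 0], "rotation": [0, 0, 0], "claw": 0}]'

```text
time_s: 9.93
eef_pos: [666.9, -98.4, 237.9]
ee_rot: [[-0.003, 0.996, 0.093], [-0.146, 0.091, -0.985], [-0.989, -0.016, 0.145]]
force: [-1.1, -1.5, -4.3]
opening: 0.128
```

>>> arm_command --targets '[{"translation": [0, 0, 0], "rotation": [0, 0, 0], "claw": 0}, {"translation": [0, 0, 0], "rotation": [0, 0, 0], "claw": 0}]'

```text
time_s: 10.1
eef_pos: [663.8, -87.5, 238.2]
ee_rot: [[-0.005, 0.995, 0.101], [-0.137, 0.1, -0.985], [-0.991, -0.019, 0.136]]
force: [-0.3, 0.8, -4.0]
opening: 0.13
```

```bash
python3 - <<'E'
from h import *
import pickle
T=now(); print(T[1].round(3)); n=np.array([0,0,.9903])+np.array([-.0935,.9956,0])*.1392
f=grab('wrist','pics/w4.png'); pickle.dump(f,open('w4.pkl','wb'))
T=leg(T,np.array([668.4,-95.7,185.9]),tool(5.4,-8),30)
E
```

```text
t 10.1 p [663.8 -87.5 238.2] F [-0.3  0.8 -4. ] open 0.13
[[-0.   1.   0.1]
 [-0.1  0.1 -1. ]
 [-1.  -0.   0.1]]
2 rows t [26.5  2.3  0.7] w [ 0.2 -0.1  0.5]
```

View pics/w4.png

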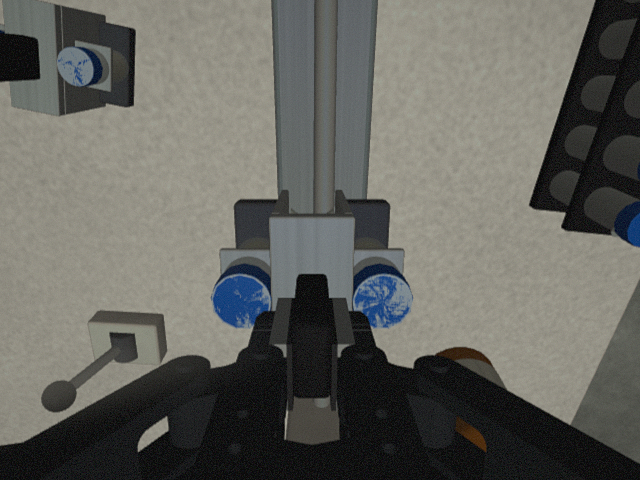

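```bash
python3 - <<'E'
from h import *
import pickle
f=pickle.load(open('w4.pkl','rb'))
d=np.array([-.0935,.9956,0]);c=np.array([657.5,20.7,125.])
for u,v in [(325,5),(325,100),(325,205)]:
    z=130
    for _ in range(8):
        P=atz(f,u,v,z); z=125-(P-c)@d*np.tan(np.radians(8))
    print('rod',P,'s',(P-c)@d,'off',(P-c)@[.9956,.0935,0])
R,t=RT(f)
T=now(); print(T[1].round(3))
# hanger plates gap: where hanger symmetric plane at lower end projects
for h in (0,23,44): 
    Q=T[0]+T[1]@np.array([h,0,-35]); print(h,proj(f,Q))
T=leg(T,[668.4,-95.7,185.9],tool(5.4,-8),30)
E
```

```text
rod [657.   28.4 123.9] s 7.6958355761073785 off 0.2563004886116502
rod [662.1 -17.1 130.3] s -38.022548353290446 off 1.0876554098476636
rod [668.5 -73.9 138.4] s -95.23554059991719 off 2.128031262468944
t 10.15 p [663.9 -86.6 238.8] F [ 0.4  0.5 -4.3] open 0.134
[[-0.   1.   0.1]
 [-0.1  0.1 -1. ]
 [-1.  -0.   0.1]]
0 [311.7 229.1]
23 [311.7 215.6]
44 [311.8 206.1]
2 rows t [26.8  2.1  1.1] w [ 0.3 -0.1  0.5]
```

```bash
cat >> h.py <<'E'
dR=np.array([-np.sin(np.radians(5.8)),np.cos(np.radians(5.8)),0]); nR=np.array([0,0,.9903])+dR*.1392
LOAD=np.array([670.5,-95.7,186.])
E
python3 - <<'E'
from h import *
T=now()
T=leg(T,LOAD+52*nR,tool(5.8,-8));T=leg(T,LOAD+2*nR,tool(5.8,-8),18)
E
```

```text
t 10.15 p [663.9 -86.6 238.8] F [ 0.4  0.5 -4.3] open 0.134
1 rows t [1.5 5.6 2.3] w [ 0.2 -0.2  1. ]
3 rows t [16.7 -0.   0. ] w [0. 0. 0.]
```

>>> arm_command --targets '[{"translation": [0, 3, 1], "rotation": [0, 0, 0.5], "claw": 0}, {"translation": [0, 2.6, 1], "rotation": [0, 0, 0.5], "claw": 0}, {"translation": [0, 0, 0], "rotation": [0, 0, 0], "claw": 0}, {"translation": [0, 0, 0], "rotation": [0, 0, 0], "claw": 0}, {"translation": [0, 0, 0], "rotation": [0, 0, 0], "claw": 0}]'

```text
time_s: 10.57
eef_pos: [670.6, -89.4, 240.3]
ee_rot: [[0.016, 0.995, 0.102], [-0.137, 0.103, -0.985], [-0.99, 0.001, 0.138]]
force: [0.1, -0.7, -4.5]
opening: 0.13
```

```bash
python3 - <<'E'
from h import *
T=now()
T=leg(T,LOAD+52*nR,tool(5.8,-8));T=leg(T,LOAD+2*nR,tool(5.8,-8),18)
E
```

```text
t 10.5667 p [670.6 -89.4 240.3] F [ 0.1 -0.7 -4.5] open 0.13
1 rows t [ 2.7 -0.8 -1.4] w [ 0.1 -0.1 -0.1]
3 rows t [16.7 -0.   0. ] w [0. 0. 0.]
```

>>> arm_command --targets '[{"translation": [9, 0, 0], "rotation": [0, 0, 0], "claw": 0}, {"translation": [9, 0, 0], "rotation": [0, 0, 0], "claw": 0}, {"translation": [9, 0, 0], "rotation": [0, 0, 0], "claw": 0}, {"translation": [9, 0, 0], "rotation": [0, 0, 0], "claw": 0}, {"translation": [9, 0, 0], "rotation": [0, 0, 0], "claw": 0}, {"translation": [5, 0, 0], "rotation": [0, 0, 0], "claw": 0}, {"translation": [0, 0, 0], "rotation": [0, 0, 0], "claw": 0}, {"translation": [0, 0, 0], "rotation": [0, 0, 0], "claw": 0}]'

```text
time_s: 11.23
eef_pos: [671.5, -96.5, 190.2]
ee_rot: [[0.015, 0.995, 0.101], [-0.137, 0.103, -0.985], [-0.99, 0.001, 0.138]]
force: [0.1, 1.1, -2.8]
opening: 0.129
```

>>> arm_command --targets '[{"translation": [2, 0, 0], "rotation": [0, 0, 0], "claw": 0}, {"translation": [1.5, 0, 0], "rotation": [0, 0, 0], "claw": 0}, {"translation": [0, 0, 0], "rotation": [0, 0, 0], "claw": 0}, {"translation": [0, 0, 0], "rotation": [0, 0, 0], "claw": 0}]'

```text
time_s: 11.57
eef_pos: [672.1, -96.8, 188.8]
ee_rot: [[0.017, 0.995, 0.101], [-0.137, 0.102, -0.985], [-0.99, 0.003, 0.139]]
force: [-3.2, 1.7, 4.9]
opening: 0.131
```

>>> arm_command --targets '[{"translation": [0, 0, 0], "rotation": [0, 0, 0], "claw": 0.3}, {"translation": [0, 0, 0], "rotation": [0, 0, 0], "claw": 0.6}, {"translation": [0, 0, 0], "rotation": [0, 0, 0], "claw": 1}, {"translation": [0, 0, 0], "rotation": [0, 0, 0], "claw": 1}, {"translation": [0, 0, 0], "rotation": [0, 0, 0], "claw": 1}, {"translation": [-10, 0, 0], "rotation": [0, 0, 0], "claw": 1}, {"translation": [-30, 0, 0], "rotation": [0, 0, 0], "claw": 1}, {"translation": [-30, 0, 0], "rotation": [0, 0, 0], "claw": 1}, {"translation": [-5, 0, 0], "rotation": [0, 0, 0], "claw": 1}, {"translation": [0, 0, 0], "rotation": [0, 0, 0], "claw": 1}, {"translation": [0, 0, 0], "rotation": [0, 0, 0], "claw": 1}, {"translation": [0, 0, 0], "rotation": [0, 0, 0], "claw": 1}]'

```text
time_s: 12.57
eef_pos: [669.6, -87.1, 260.3]
ee_rot: [[0.013, 0.995, 0.101], [-0.138, 0.102, -0.985], [-0.99, -0.001, 0.138]]
force: [0.3, 0.3, -0.1]
opening: 1.003
```

```bash
python3 - <<'E'
from h import *
import pickle
T=now()
f=grab('wrist'); g=grab('top')
pickle.dump((f,g),open('w5.pkl','wb'))
a=f['color'][:,:,::-1]; b=g['color'][170:330,130:450,::-1]
o=np.vstack([cv2.resize(a,(400,300)),cv2.resize(b,(400,200))]); cv2.imwrite('pics/w5.png',cv2.resize(o,None,fx=1.2,fy=1.2))
T=leg(T,[444,122,170],tool(-3.8))
E
```

```text
t 12.5667 p [669.6 -87.1 260.3] F [ 0.3  0.3 -0.1] open 1.003
9 rows t [  8.1 -24.5 -24.7] w [ 1.1  0.9 -0.1]
```

View pics/w5.png

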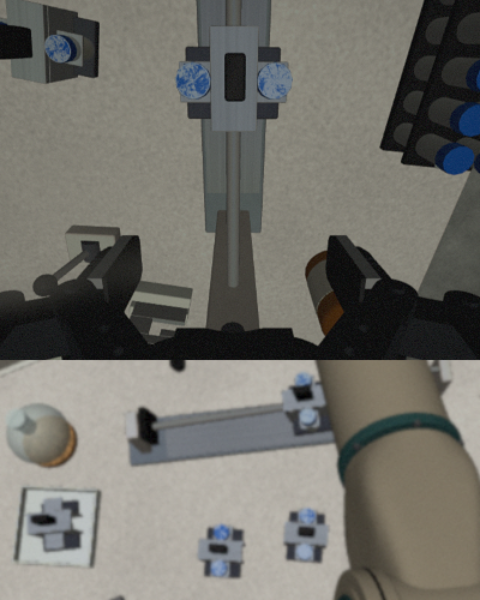

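>>> arm_command --targets '[{"translation": [5, -24.5, -24.7], "rotation": [1.1, 0.9, 0], "claw": 1}, {"translation": [5, -24.5, -24.7], "rotation": [1.1, 0.9, 0], "claw": 1}, {"translation": [8, -24.5, -24.7], "rotation": [1.1, 0.9, 0], "claw": 1}, {"translation": [8, -24.5, -24.7], "rotation": [1.1, 0.9, 0], "claw": 1}, {"translation": [8, -24.5, -24.7], "rotation": [1.1, 0.9, 0], "claw": 1}, {"translation": [8, -24.5, -24.7], "rotation": [1.1, 0.9, 0], "claw": 1}, {"translation": [10, -24.5, -24.7], "rotation": [1.1, 0.9, 0], "claw": 1}, {"translation": [10, -24.5, -24.7], "rotation": [1.1, 0.9, 0], "claw": 1}, {"translation": [10, -24.5, -24.7], "rotation": [1.1, 0.9, 0], "claw": 1}, {"translation": [0, 0, 0], "rotation": [0, 0, 0], "claw": 1}, {"translation": [0, 0, 0], "rotation": [0, 0, 0], "claw": 1}, {"translation": [0, 0, 0], "rotation": [0, 0, 0], "claw": 1}]'

```text
time_s: 13.67
eef_pos: [445.9, 123.5, 170.9]
ee_rot: [[0.013, 0.998, -0.069], [0.003, -0.069, -0.998], [-1.0, 0.013, -0.004]]
force: [0.3, -0.2, -0.3]
opening: 1.001
```

```bash
python3 - <<'E'
from h import *
T=now(); print(T[1].round(3))
T=leg(T,[444,122,150],tool(-3.8));T=leg(T,[444,122,81],tool(-3.8),25)
E
```

```text
t 13.6667 p [445.9 123.5 170.9] F [ 0.3 -0.2 -0.3] open 1.001
[[ 0.   1.  -0.1]
 [ 0.  -0.1 -1. ]
 [-1.   0.  -0. ]]
1 rows t [20.8 -2.   1.7] w [-0.2 -0.2 -0.7]
3 rows t [23.  0.  0.] w [0. 0. 0.]
```

>>> arm_command --force 50 --targets '[{"translation": [25, -2, 0], "rotation": [0, 0, -0.7], "claw": 1}, {"translation": [25, 0, 0], "rotation": [0, 0, 0], "claw": 1}, {"translation": [25, 0, 0], "rotation": [0, 0, 0], "claw": 1}, {"translation": [14, 0, 0], "rotation": [0, 0, 0], "claw": 1}, {"translation": [0, 0, 0], "rotation": [0, 0, 0], "claw": 0.6}, {"translation": [0, 0, 0], "rotation": [0, 0, 0], "claw": 0.3}, {"translation": [0, 0, 0], "rotation": [0, 0, 0], "claw": 0}, {"translation": [0, 0, 0], "rotation": [0, 0, 0], "claw": 0}, {"translation": [0, 0, 0], "rotation": [0, 0, 0], "claw": 0}, {"translation": [0, 0, 0], "rotation": [0, 0, 0], "claw": 0}, {"translation": [0, 0, 0], "rotation": [0, 0, 0], "claw": 0}, {"translation": [0, 0, 0], "rotation": [0, 0, 0], "claw": 0}]'

```text
time_s: 14.67
eef_pos: [443.9, 124.3, 82.5]
ee_rot: [[0.001, 0.998, -0.069], [0.004, -0.069, -0.998], [-1.0, 0.001, -0.004]]
force: [-0.8, -0.2, 4.0]
opening: 0.134
```

>>> arm_command --targets '[{"translation": [-25, 0, 0], "rotation": [0, 0, 0], "claw": 0}, {"translation": [-35, 0, 0], "rotation": [0, 0, 0], "claw": 0}, {"translation": [-40, 0, 0], "rotation": [0, 0, 0], "claw": 0}, {"translation": [-40, 0, 0], "rotation": [0, 0, 0], "claw": 0}, {"translation": [-40, 0, 0], "rotation": [0, 0, 0], "claw": 0}, {"translation": [0, 0, 0], "rotation": [0, 0, 0], "claw": 0}, {"translation": [0, 0, 0], "rotation": [0, 0, 0], "claw": 0}, {"translation": [0, 0, 0], "rotation": [0, 0, 0], "claw": 0}]'

```text
time_s: 15.33
eef_pos: [442.8, 122.9, 261.3]
ee_rot: [[-0.0, 0.998, -0.07], [0.003, -0.07, -0.998], [-1.0, -0.001, -0.003]]
force: [0.2, -0.4, -3.3]
opening: 0.136
```

```bash
python3 - <<'E'
from h import *
T=now(); print(T[1].round(3))
T=leg(T,LOAD+60*nR,tool(5.8,-8))
E
```

```text
t 15.3333 p [442.8 122.9 261.3] F [ 0.2 -0.4 -3.3] open 0.136
[[-0.   1.  -0.1]
 [ 0.  -0.1 -1. ]
 [-1.  -0.  -0. ]]
9 rows t [ 3.2 25.1 23.4] w [-1.1 -0.9  0.1]
```

>>> arm_command --targets '[{"translation": [3, 25, 23.4], "rotation": [-1.1, -0.9, 0.1], "claw": 0}, {"translation": [3, 25, 23.4], "rotation": [-1.1, -0.9, 0.1], "claw": 0}, {"translation": [3, 25, 23.4], "rotation": [-1.1, -0.9, 0.1], "claw": 0}, {"translation": [3, 25, 23.4], "rotation": [-1.1, -0.9, 0.1], "claw": 0}, {"translation": [3, 25, 23.4], "rotation": [-1.1, -0.9, 0.1], "claw": 0}, {"translation": [3, 25, 23.4], "rotation": [-1.1, -0.9, 0.1], "claw": 0}, {"translation": [3, 25, 23.4], "rotation": [-1.1, -0.9, 0.1], "claw": 0}, {"translation": [3, 25, 23.4], "rotation": [-1.1, -0.9, 0.1], "claw": 0}, {"translation": [3, 25, 23.4], "rotation": [-1.1, -0.9, 0.1], "claw": 0}, {"translation": [0, 0, 0], "rotation": [0, 0, 0], "claw": 0}, {"translation": [0, 0, 0], "rotation": [0, 0, 0], "claw": 0}, {"translation": [0, 0, 0], "rotation": [0, 0, 0], "claw": 0}]'

```text
time_s: 16.33
eef_pos: [668.3, -85.2, 245.4]
ee_rot: [[0.013, 0.995, 0.103], [-0.135, 0.104, -0.985], [-0.991, -0.001, 0.136]]
force: [-0.3, 0.9, -3.6]
opening: 0.132
```

```bash
python3 - <<'E'
from h import *
T=now(); print(T[1].round(3))
T=leg(T,LOAD+[1,0,0]+52*nR,tool(5.8,-8));T=leg(T,LOAD+[1,0,0]+4*nR,tool(5.8,-8),18)
E
```

```text
t 16.3333 p [668.3 -85.2 245.4] F [-0.3  0.9 -3.6] open 0.132
[[ 0.   1.   0.1]
 [-0.1  0.1 -1. ]
 [-1.  -0.   0.1]]
1 rows t [8.3 2.1 2.4] w [ 0.2 -0.2  0. ]
3 rows t [16. -0.  0.] w [0. 0. 0.]
```

>>> arm_command --targets '[{"translation": [4, 1, 1], "rotation": [0, 0, 0], "claw": 0}, {"translation": [4, 1, 1], "rotation": [0, 0, 0], "claw": 0}, {"translation": [9, 0, 0], "rotation": [0, 0, 0], "claw": 0}, {"translation": [9, 0, 0], "rotation": [0, 0, 0], "claw": 0}, {"translation": [9, 0, 0], "rotation": [0, 0, 0], "claw": 0}, {"translation": [9, 0, 0], "rotation": [0, 0, 0], "claw": 0}, {"translation": [9, 0, 0], "rotation": [0, 0, 0], "claw": 0}, {"translation": [3, 0, 0], "rotation": [0, 0, 0], "claw": 0}, {"translation": [0, 0, 0], "rotation": [0, 0, 0], "claw": 0}, {"translation": [0, 0, 0], "rotation": [0, 0, 0], "claw": 0}]'

```text
time_s: 17.17
eef_pos: [673.4, -95.5, 193.2]
ee_rot: [[0.019, 0.995, 0.102], [-0.136, 0.104, -0.985], [-0.991, 0.005, 0.137]]
force: [-0.3, 0.1, -3.2]
opening: 0.135
```

>>> arm_command --targets '[{"translation": [1, 0, 0], "rotation": [0, 0, 0], "claw": 0}, {"translation": [0, 0, 0], "rotation": [0, 0, 0], "claw": 0}, {"translation": [0, 0, 0], "rotation": [0, 0, 0], "claw": 0}]'

```text
time_s: 17.42
eef_pos: [673.6, -95.6, 192.8]
ee_rot: [[0.02, 0.995, 0.102], [-0.136, 0.104, -0.985], [-0.99, 0.006, 0.138]]
force: [-0.1, 0.1, -3.2]
opening: 0.135
```

>>> arm_command --targets '[{"translation": [2, -1.5, 0], "rotation": [0, 0, 0], "claw": 0}, {"translation": [1.5, 0, 0], "rotation": [0, 0, 0], "claw": 0}, {"translation": [0, 0, 0], "rotation": [0, 0, 0], "claw": 0}, {"translation": [0, 0, 0], "rotation": [0, 0, 0], "claw": 0}]'

```text
time_s: 17.75
eef_pos: [671.6, -96.4, 189.0]
ee_rot: [[0.018, 0.995, 0.102], [-0.136, 0.103, -0.985], [-0.99, 0.004, 0.138]]
force: [-1.5, -0.0, -1.4]
opening: 0.13
```

>>> arm_command --targets '[{"translation": [1, 0, 0], "rotation": [0, 0, 0], "claw": 0}, {"translation": [0, 0, 0], "rotation": [0, 0, 0], "claw": 0.3}, {"translation": [0, 0, 0], "rotation": [0, 0, 0], "claw": 0.6}, {"translation": [0, 0, 0], "rotation": [0, 0, 0], "claw": 1}, {"translation": [0, 0, 0], "rotation": [0, 0, 0], "claw": 1}, {"translation": [0, 0, 0], "rotation": [0, 0, 0], "claw": 1}, {"translation": [-10, 0, 0], "rotation": [0, 0, 0], "claw": 1}, {"translation": [-30, 0, 0], "rotation": [0, 0, 0], "claw": 1}, {"translation": [-30, 0, 0], "rotation": [0, 0, 0], "claw": 1}, {"translation": [-5, 0, 0], "rotation": [0, 0, 0], "claw": 1}, {"translation": [0, 0, 0], "rotation": [0, 0, 0], "claw": 1}, {"translation": [0, 0, 0], "rotation": [0, 0, 0], "claw": 1}]'

```text
time_s: 18.75
eef_pos: [670.5, -86.2, 262.7]
ee_rot: [[0.02, 0.995, 0.102], [-0.136, 0.104, -0.985], [-0.99, 0.006, 0.138]]
force: [-0.7, -0.5, -1.2]
opening: 1.001
```

```bash
python3 - <<'E'
from h import *
import pickle
T=now()
g=grab('top'); f0=pickle.load(open('top0.pkl','rb'))
# disturbance check of hanger A: image match near its first place
t=cv2.cvtColor(f0['color'],cv2.COLOR_RGB2GRAY)[262:310,312:356]; im=cv2.cvtColor(g['color'],cv2.COLOR_RGB2GRAY)
r=cv2.matchTemplate(im[230:345,270:400],t,cv2.TM_CCOEFF_NORMED); print(cv2.minMaxLoc(r),'orig at',(42,32))
T=leg(T,[467.5,-15,170],tool(0))
E
```

```text
t 18.75 p [670.5 -86.2 262.7] F [-0.7 -0.5 -1.2] open 1.001
(-0.37865880131721497, 0.9984045624732971, (54, 9), (42, 32)) orig at (42, 32)
7 rows t [ 12.1 -28.4 -12.9] w [ 0.8  1.1 -0.1]
```

>>> arm_command --targets '[{"translation": [6, -28.4, -13], "rotation": [0.8, 1.1, 0], "claw": 1}, {"translation": [8, -28.4, -13], "rotation": [0.8, 1.1, 0], "claw": 1}, {"translation": [12, -28.4, -13], "rotation": [0.8, 1.1, 0], "claw": 1}, {"translation": [12, -28.4, -13], "rotation": [0.8, 1.1, 0], "claw": 1}, {"translation": [14, -28.4, -13], "rotation": [0.8, 1.1, 0], "claw": 1}, {"translation": [16, -28.4, -13], "rotation": [0.8, 1.1, 0], "claw": 1}, {"translation": [16, -28.4, -13], "rotation": [0.8, 1.1, 0], "claw": 1}, {"translation": [0, 0, 0], "rotation": [0, 0, 0], "claw": 1}, {"translation": [0, 0, 0], "rotation": [0, 0, 0], "claw": 1}, {"translation": [0, 0, 0], "rotation": [0, 0, 0], "claw": 1}]'

```text
time_s: 19.63
eef_pos: [468.3, -14.1, 169.1]
ee_rot: [[0.012, 1.0, 0.006], [-0.003, 0.006, -1.0], [-1.0, 0.012, 0.003]]
force: [1.4, 0.1, 0.6]
opening: 1.001
```

```bash
python3 - <<'E'
from h import *
import pickle
T=now(); print(T[1].round(3))
f=grab('top'); s=grab('scene'); 
a=cv2.resize(f['color'][170:330,130:450],(480,240)); b=cv2.resize(s['color'][140:420,110:480],(480,363))
cv2.imwrite('pics/w6.png',np.vstack([a,b])[:600,:,::-1])
T=leg(T,[467.5,-15,81],tool(0),25)
E
```

```text
t 19.6333 p [468.3 -14.1 169.1] F [1.4 0.1 0.6] open 1.001
[[ 0.  1.  0.]
 [-0.  0. -1.]
 [-1.  0.  0.]]
4 rows t [22.  -0.4  0.2] w [ 0.1  0.  -0.2]
```

View pics/w6.png

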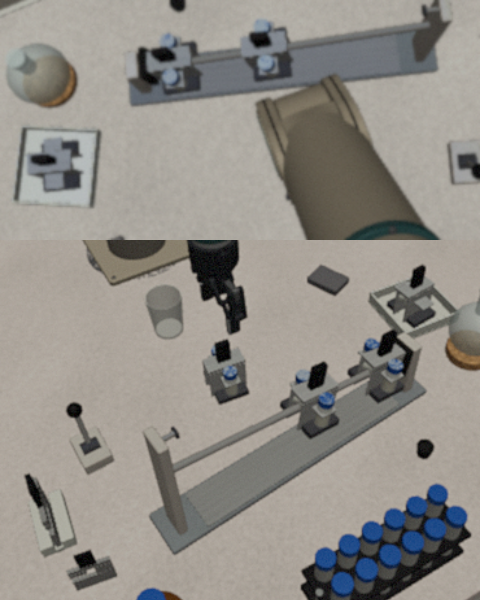

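>>> arm_command --force 50 --targets '[{"translation": [22, 0, 0], "rotation": [0, 0, 0], "claw": 1}, {"translation": [22, 0, 0], "rotation": [0, 0, 0], "claw": 1}, {"translation": [22, 0, 0], "rotation": [0, 0, 0], "claw": 1}, {"translation": [21, 0, 0], "rotation": [0, 0, 0], "claw": 1}, {"translation": [0, 0, 0], "rotation": [0, 0, 0], "claw": 0.6}, {"translation": [0, 0, 0], "rotation": [0, 0, 0], "claw": 0.3}, {"translation": [0, 0, 0], "rotation": [0, 0, 0], "claw": 0}, {"translation": [0, 0, 0], "rotation": [0, 0, 0], "claw": 0}, {"translation": [0, 0, 0], "rotation": [0, 0, 0], "claw": 0}, {"translation": [0, 0, 0], "rotation": [0, 0, 0], "claw": 0}, {"translation": [0, 0, 0], "rotation": [0, 0, 0], "claw": 0}, {"translation": [0, 0, 0], "rotation": [0, 0, 0], "claw": 0}]'

```text
time_s: 20.73
eef_pos: [469.2, -14.2, 83.1]
ee_rot: [[0.013, 1.0, 0.006], [-0.003, 0.006, -1.0], [-1.0, 0.013, 0.003]]
force: [-0.5, -0.6, 6.4]
opening: 0.133
```

>>> arm_command --targets '[{"translation": [-25, 0, 0], "rotation": [0, 0, 0], "claw": 0}, {"translation": [-35, 0, 0], "rotation": [0, 0, 0], "claw": 0}, {"translation": [-40, 0, 0], "rotation": [0, 0, 0], "claw": 0}, {"translation": [-40, 0, 0], "rotation": [0, 0, 0], "claw": 0}, {"translation": [-40, 0, 0], "rotation": [0, 0, 0], "claw": 0}, {"translation": [0, 0, 0], "rotation": [0, 0, 0], "claw": 0}, {"translation": [0, 0, 0], "rotation": [0, 0, 0], "claw": 0}, {"translation": [0, 0, 0], "rotation": [0, 0, 0], "claw": 0}]'

```text
time_s: 21.4
eef_pos: [465.6, -14.0, 261.5]
ee_rot: [[0.01, 1.0, 0.006], [-0.003, 0.006, -1.0], [-1.0, 0.01, 0.003]]
force: [-0.4, 0.4, -5.2]
opening: 0.133
```

```bash
python3 - <<'E'
from h import *
T=now(); print(T[1].round(3))
T=leg(T,LOAD+[1,0,0]+60*nR,tool(5.8,-8))
E
```

```text
t 21.4 p [465.6 -14.  261.5] F [-0.4  0.4 -5.2] open 0.133
[[ 0.  1.  0.]
 [-0.  0. -1.]
 [-1.  0.  0.]]
6 rows t [ 3.7 33.6 13.6] w [-0.9 -1.3 -0. ]
```

>>> arm_command --targets '[{"translation": [3, 33.6, 13.6], "rotation": [-0.9, -1.3, 0], "claw": 0}, {"translation": [3, 33.6, 13.6], "rotation": [-0.9, -1.3, 0], "claw": 0}, {"translation": [3, 33.6, 13.6], "rotation": [-0.9, -1.3, 0], "claw": 0}, {"translation": [3, 33.6, 13.6], "rotation": [-0.9, -1.3, 0], "claw": 0}, {"translation": [3, 33.6, 13.6], "rotation": [-0.9, -1.3, 0], "claw": 0}, {"translation": [3, 33.6, 13.6], "rotation": [-0.9, -1.3, 0], "claw": 0}, {"translation": [0, 0, 0], "rotation": [0, 0, 0], "claw": 0}, {"translation": [0, 0, 0], "rotation": [0, 0, 0], "claw": 0}, {"translation": [0, 0, 0], "rotation": [0, 0, 0], "claw": 0}]'

```text
time_s: 22.15
eef_pos: [669.9, -86.0, 248.1]
ee_rot: [[0.013, 0.995, 0.1], [-0.137, 0.101, -0.985], [-0.99, -0.001, 0.138]]
force: [-0.3, 0.3, -3.6]
opening: 0.134
```

```bash
python3 - <<'E'
from h import *
T=now(); print(T[1].round(3))
T=leg(T,LOAD+[1,0,0]+52*nR,tool(5.8,-8));T=leg(T,LOAD+[1,0,0]+4*nR,tool(5.8,-8),18)
E
```

```text
t 22.15 p [669.9 -86.  248.1] F [-0.3  0.3 -3.6] open 0.134
[[ 0.   1.   0.1]
 [-0.1  0.1 -1. ]
 [-1.  -0.   0.1]]
1 rows t [10.8  0.7  1.1] w [-0.  -0.1  0.1]
3 rows t [16. -0.  0.] w [0. 0. 0.]
```

>>> arm_command --targets '[{"translation": [9, 0.7, 1], "rotation": [0, 0, 0], "claw": 0}, {"translation": [9, 0, 0], "rotation": [0, 0, 0], "claw": 0}, {"translation": [9, 0, 0], "rotation": [0, 0, 0], "claw": 0}, {"translation": [9, 0, 0], "rotation": [0, 0, 0], "claw": 0}, {"translation": [9, 0, 0], "rotation": [0, 0, 0], "claw": 0}, {"translation": [9, 0, 0], "rotation": [0, 0, 0], "claw": 0}, {"translation": [4, 0, 0], "rotation": [0, 0, 0], "claw": 0}, {"translation": [2, 0, 0], "rotation": [0, 0, 0], "claw": 0}, {"translation": [0, 0, 0], "rotation": [0, 0, 0], "claw": 0}, {"translation": [0, 0, 0], "rotation": [0, 0, 0], "claw": 0}]'

```text
time_s: 22.98
eef_pos: [674.1, -95.8, 192.3]
ee_rot: [[0.02, 0.995, 0.098], [-0.138, 0.1, -0.985], [-0.99, 0.006, 0.139]]
force: [-0.2, 0.9, -3.5]
opening: 0.136
```

>>> arm_command --targets '[{"translation": [1.5, -2, 0], "rotation": [0, 0, 0], "claw": 0}, {"translation": [1.5, 0, 0], "rotation": [0, 0, 0], "claw": 0}, {"translation": [1, 0, 0], "rotation": [0, 0, 0], "claw": 0}, {"translation": [0, 0, 0], "rotation": [0, 0, 0], "claw": 0}, {"translation": [0, 0, 0], "rotation": [0, 0, 0], "claw": 0}]'

```text
time_s: 23.4
eef_pos: [672.1, -96.5, 189.5]
ee_rot: [[0.02, 0.995, 0.098], [-0.138, 0.1, -0.985], [-0.99, 0.006, 0.14]]
force: [-4.2, 0.6, 4.8]
opening: 0.134
```

>>> arm_command --targets '[{"translation": [0, 0, 0], "rotation": [0, 0, 0], "claw": 0.3}, {"translation": [0, 0, 0], "rotation": [0, 0, 0], "claw": 0.6}, {"translation": [0, 0, 0], "rotation": [0, 0, 0], "claw": 1}, {"translation": [0, 0, 0], "rotation": [0, 0, 0], "claw": 1}, {"translation": [0, 0, 0], "rotation": [0, 0, 0], "claw": 1}, {"translation": [-10, 0, 0], "rotation": [0, 0, 0], "claw": 1}, {"translation": [-30, 0, 0], "rotation": [0, 0, 0], "claw": 1}, {"translation": [-30, 0, 0], "rotation": [0, 0, 0], "claw": 1}, {"translation": [-35, -10, 0], "rotation": [0, 0, 0], "claw": 1}, {"translation": [-30, -10, 0], "rotation": [0, 0, 0], "claw": 1}, {"translation": [0, 0, 0], "rotation": [0, 0, 0], "claw": 1}, {"translation": [0, 0, 0], "rotation": [0, 0, 0], "claw": 1}]'

```text
time_s: 24.4
eef_pos: [650.5, -79.5, 325.0]
ee_rot: [[0.025, 0.995, 0.098], [-0.138, 0.101, -0.985], [-0.99, 0.011, 0.14]]
force: [0.2, 0.0, -1.2]
opening: 1.001
```

```bash
python3 - <<'E'
from h import *
import pickle
T=now(); f=grab('wrist'); pickle.dump(f,open('w7.pkl','wb')); cv2.imwrite('pics/w7.png',f['color'][:,:,::-1])
T=leg(T,[584,-375,280],tool(-95),25)
E
```

```text
t 24.4 p [650.5 -79.5 325. ] F [ 0.2  0.  -1.2] open 1.001
15 rows t [ 4.8 10.9 19.9] w [ 6.7  0.3 -0.5]
```

View pics/w7.png

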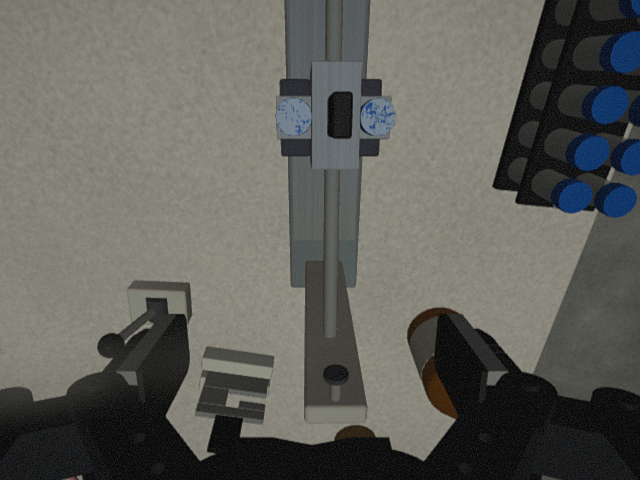

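```bash
python3 - <<'E'
from h import *
import pickle
f=pickle.load(open('w7.pkl','rb')); im=f['color'][:,:,::-1]
a=cv2.resize(im[335:465,180:290],None,fx=4.5,fy=4.5,interpolation=cv2.INTER_CUBIC)
b=cv2.resize(im[355:430,295:375],None,fx=3.7,fy=3.7,interpolation=cv2.INTER_CUBIC)
o=np.zeros((585,800,3),np.uint8); o[:a.shape[0],:a.shape[1]]=a; o[:b.shape[0],500:500+b.shape[1]]=b; cv2.imwrite('pics/w7c.png',o)
for z in (229,231,233): print(z,atz(f,335,374,z),atz(f,335,402,z))
E
```

```text
229 [ 678.7 -186.1  229. ] [ 681.9 -211.5  229. ]
231 [ 678.4 -184.4  231. ] [ 681.5 -209.5  231. ]
233 [ 678.  -182.7  233. ] [ 681.1 -207.6  233. ]
```

View pics/w7c.png

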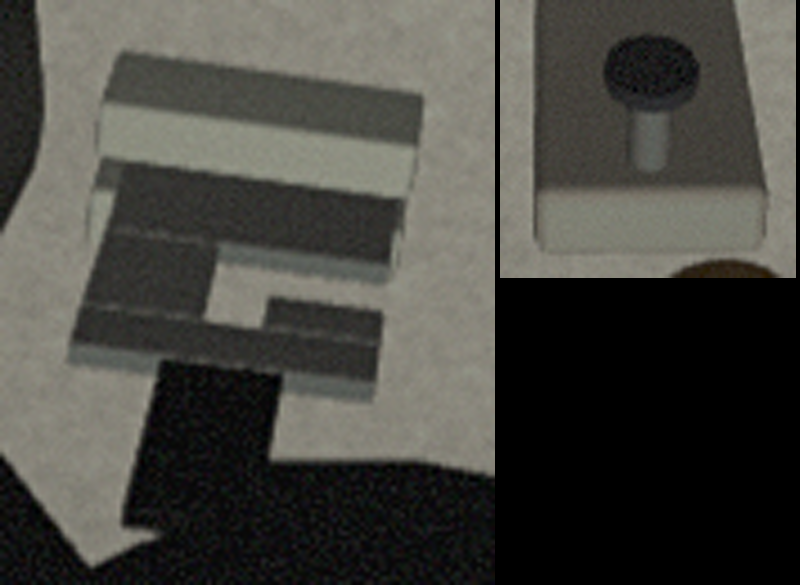

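>>> arm_command --targets '[{"translation": [0, 10.9, 19.9], "rotation": [6.7, 0.3, -0.5], "claw": 1}, {"translation": [0, 10.9, 19.9], "rotation": [6.7, 0.3, -0.5], "claw": 1}, {"translation": [0, 10.9, 19.9], "rotation": [6.7, 0.3, -0.5], "claw": 1}, {"translation": [0, 10.9, 19.9], "rotation": [6.7, 0.3, -0.5], "claw": 1}, {"translation": [0, 10.9, 19.9], "rotation": [6.7, 0.3, -0.5], "claw": 1}, {"translation": [0, 10.9, 19.9], "rotation": [6.7, 0.3, -0.5], "claw": 1}, {"translation": [0, 10.9, 19.9], "rotation": [6.7, 0.3, -0.5], "claw": 1}, {"translation": [0, 10.9, 19.9], "rotation": [6.7, 0.3, -0.5], "claw": 1}, {"translation": [0, 10.9, 19.9], "rotation": [6.7, 0.3, -0.5], "claw": 1}, {"translation": [5, 10.9, 19.9], "rotation": [6.7, 0.3, -0.5], "claw": 1}, {"translation": [15, 10.9, 19.9], "rotation": [6.7, 0.3, -0.5], "claw": 1}, {"translation": [15, 10.9, 19.9], "rotation": [6.7, 0.3, -0.5], "claw": 1}]'

```text
time_s: 25.45
eef_pos: [637.0, -332.3, 311.1]
ee_rot: [[-0.029, 0.255, -0.967], [-0.036, -0.967, -0.254], [-0.999, 0.027, 0.037]]
force: [-0.8, -0.6, 0.1]
opening: 1.001
```

>>> arm_command --targets '[{"translation": [15, 10.9, 19.9], "rotation": [6.7, 0.3, -0.5], "claw": 1}, {"translation": [10, 10.9, 19.9], "rotation": [6.7, 0.3, -0.5], "claw": 1}, {"translation": [10, 10.9, 19.9], "rotation": [6.7, 0.3, -0.5], "claw": 1}, {"translation": [0, 0, 0], "rotation": [0, 0, 0], "claw": 1}, {"translation": [0, 0, 0], "rotation": [0, 0, 0], "claw": 1}, {"translation": [0, 0, 0], "rotation": [0, 0, 0], "claw": 1}]'

```text
time_s: 25.95
eef_pos: [583.1, -371.9, 279.5]
ee_rot: [[-0.015, -0.086, -0.996], [-0.007, -0.996, 0.086], [-1.0, 0.009, 0.014]]
force: [1.0, 0.5, 0.6]
opening: 0.998
```

```bash
python3 - <<'E'
from h import *
import pickle
T=now(); print(T[1].round(3)); f=grab('wrist'); pickle.dump(f,open('w8.pkl','wb')); cv2.imwrite('pics/w8.png',f['color'][:,:,::-1])
E
```

```text
t 25.95 p [ 583.1 -371.9  279.5] F [1.  0.5 0.6] open 0.998
[[-0.  -0.1 -1. ]
 [-0.  -1.   0.1]
 [-1.   0.   0. ]]
```

View pics/w8.png

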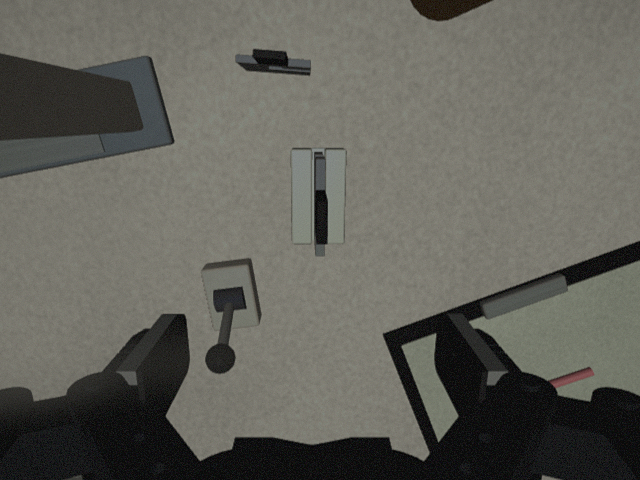

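```bash
python3 - <<'E'
from h import *
import pickle
f=pickle.load(open('w8.pkl','rb'))
print('tab lo',atz(f,321.5,244,138),'hi',atz(f,322,197,138),'mid',atz(f,322,220,138))
print('plate top edge far',atz(f,320,153,92),'near',atz(f,320,255,92))
print('block',[atz(f,u,v,26) for u,v in((292,149),(345,149),(346,243),(292,243))])
print('ball',atz(f,220,359,95),tri([f,pickle.load(open('top0.pkl','rb'))],[(220,359),(130+671/2.1,80+429/2.1)]))
print('pin seen w7+scene',tri([pickle.load(open('w7.pkl','rb')),pickle.load(open('scene0.pkl','rb'))],[(335,374),(120+276/2.2,160+284/2.2)]))
T=now()
E
```

```text
tab lo [ 570.4 -378.7  138. ] hi [ 603.9 -381.7  138. ] mid [ 587.8 -380.4  138. ]
plate top edge far [ 629.9 -383.7   92. ] near [ 547.3 -377.1   92. ]
block [array([ 630.7, -359.6,   26. ]), array([ 626.5, -408.5,   26. ]), array([ 535.8, -403.8,   26. ]), array([ 540.5, -350.6,   26. ])]
ball [ 459.2 -280.8   95. ] [ 461.7 -282.3   99.6]
pin seen w7+scene [ 679.4 -184.3  229.8]
t 26.0 p [ 583.8 -371.4  279.9] F [-0.2 -0.2  0.6] open 0.998
```

```bash
python3 - <<'E'
from h import *
T=now()
T=leg(T,[587.5,-380,190],tool(-94.6),25);T=leg(T,[587.5,-380,98],tool(-94.6),25)
E
```

```text
t 26.0 p [ 583.8 -371.4  279.9] F [-0.2 -0.2  0.6] open 0.998
4 rows t [22.5  1.9 -1.3] w [-0.1  0.2 -0.1]
4 rows t [23.  0.  0.] w [0. 0. 0.]
```

>>> arm_command --targets '[{"translation": [22.5, 2, -1.3], "rotation": [-0.1, 0.2, -0.1], "claw": 1}, {"translation": [22.5, 2, -1.3], "rotation": [-0.1, 0.2, -0.1], "claw": 1}, {"translation": [22.5, 2, -1.3], "rotation": [-0.1, 0.2, -0.1], "claw": 1}, {"translation": [22.5, 2, -1.3], "rotation": [-0.1, 0.2, -0.1], "claw": 1}, {"translation": [22.5, 0, 0], "rotation": [0, 0, 0], "claw": 1}, {"translation": [22.5, 0, 0], "rotation": [0, 0, 0], "claw": 1}, {"translation": [22, 0, 0], "rotation": [0, 0, 0], "claw": 1}, {"translation": [21, 0, 0], "rotation": [0, 0, 0], "claw": 1}, {"translation": [0, 0, 0], "rotation": [0, 0, 0], "claw": 1}, {"translation": [0, 0, 0], "rotation": [0, 0, 0], "claw": 1}, {"translation": [0, 0, 0], "rotation": [0, 0, 0], "claw": 1}]'

```text
time_s: 26.92
eef_pos: [588.0, -381.7, 103.7]
ee_rot: [[0.002, -0.079, -0.997], [-0.004, -0.997, 0.079], [-1.0, 0.004, -0.003]]
force: [-0.9, 0.1, 0.2]
opening: 1.001
```

>>> arm_command --force 60 --targets '[{"translation": [4, -1.5, 0], "rotation": [0, 0, 0], "claw": 1}, {"translation": [0, 0, 0], "rotation": [0, 0, 0], "claw": 0.6}, {"translation": [0, 0, 0], "rotation": [0, 0, 0], "claw": 0.3}, {"translation": [0, 0, 0], "rotation": [0, 0, 0], "claw": 0}, {"translation": [0, 0, 0], "rotation": [0, 0, 0], "claw": 0}, {"translation": [0, 0, 0], "rotation": [0, 0, 0], "claw": 0}, {"translation": [0, 0, 0], "rotation": [0, 0, 0], "claw": 0}, {"translation": [0, 0, 0], "rotation": [0, 0, 0], "claw": 0}, {"translation": [0, 0, 0], "rotation": [0, 0, 0], "claw": 0}]'

```text
time_s: 27.67
eef_pos: [586.6, -380.6, 98.7]
ee_rot: [[0.001, -0.08, -0.997], [-0.003, -0.997, 0.08], [-1.0, 0.003, -0.001]]
force: [0.0, 0.0, 0.4]
opening: 0.086
```

>>> arm_command --targets '[{"translation": [-10, 0, 0], "rotation": [0, 0, 0], "claw": 0}, {"translation": [-20, 0, 0], "rotation": [0, 0, 0], "claw": 0}, {"translation": [-35, 0, 0], "rotation": [0, 0, 0], "claw": 0}, {"translation": [-38, 0, 0], "rotation": [0, 0, 0], "claw": 0}, {"translation": [-38, 0, 0], "rotation": [0, 0, 0], "claw": 0}, {"translation": [-38, 0, 0], "rotation": [0, 0, 0], "claw": 0}, {"translation": [0, 0, 0], "rotation": [0, 0, 0], "claw": 0}, {"translation": [0, 0, 0], "rotation": [0, 0, 0], "claw": 0}, {"translation": [0, 0, 0], "rotation": [0, 0, 0], "claw": 0}]'

```text
time_s: 28.42
eef_pos: [585.7, -379.5, 277.0]
ee_rot: [[-0.001, -0.08, -0.997], [-0.002, -0.997, 0.08], [-1.0, 0.002, 0.001]]
force: [-0.0, 0.7, -1.7]
opening: 0.083
```

```bash
python3 - <<'E'
from h import *
T=now()
T=leg(T,[604.4,-205.7,272],tool(-84.2),25)
E
```

```text
t 28.4167 p [ 585.7 -379.5  277. ] F [-0.   0.7 -1.7] open 0.083
7 rows t [  0.7 -24.9  -2.6] w [-1.5  0.  -0. ]
```

>>> arm_command --targets '[{"translation": [0.7, -24.9, -2.6], "rotation": [-1.5, 0, 0], "claw": 0}, {"translation": [0.7, -24.9, -2.6], "rotation": [-1.5, 0, 0], "claw": 0}, {"translation": [0.7, -24.9, -2.6], "rotation": [-1.5, 0, 0], "claw": 0}, {"translation": [0.7, -24.9, -2.6], "rotation": [-1.5, 0, 0], "claw": 0}, {"translation": [0.7, -24.9, -2.6], "rotation": [-1.5, 0, 0], "claw": 0}, {"translation": [0.7, -24.9, -2.6], "rotation": [-1.5, 0, 0], "claw": 0}, {"translation": [0.7, -24.9, -2.6], "rotation": [-1.5, 0, 0], "claw": 0}, {"translation": [0, 0, 0], "rotation": [0, 0, 0], "claw": 0}, {"translation": [0, 0, 0], "rotation": [0, 0, 0], "claw": 0}, {"translation": [0, 0, 0], "rotation": [0, 0, 0], "claw": 0}]'

```text
time_s: 29.25
eef_pos: [603.9, -206.4, 270.5]
ee_rot: [[-0.003, 0.102, -0.995], [-0.003, -0.995, -0.102], [-1.0, 0.003, 0.003]]
force: [-0.2, -0.9, -1.1]
opening: 0.084
```

```bash
python3 - <<'E'
from h import *
import pickle
T=now(); print(T[1].round(3)); f=grab('wrist'); s=grab('scene');pickle.dump((f,s),open('w9.pkl','wb'))
a=f['color'][100:420,150:470]; b=cv2.resize(s['color'][230:390,190:310],(450,600),interpolation=cv2.INTER_CUBIC)
o=np.zeros((600,800,3),np.uint8); o[:350,:350]=cv2.resize(a,(350,350)); o[:,350:]=b; cv2.imwrite('pics/w9.png',o[:,:,::-1])
E
```

```text
t 29.25 p [ 603.9 -206.4  270.5] F [-0.2 -0.9 -1.1] open 0.084
[[-0.   0.1 -1. ]
 [-0.  -1.  -0.1]
 [-1.   0.   0. ]]
```

View pics/w9.png

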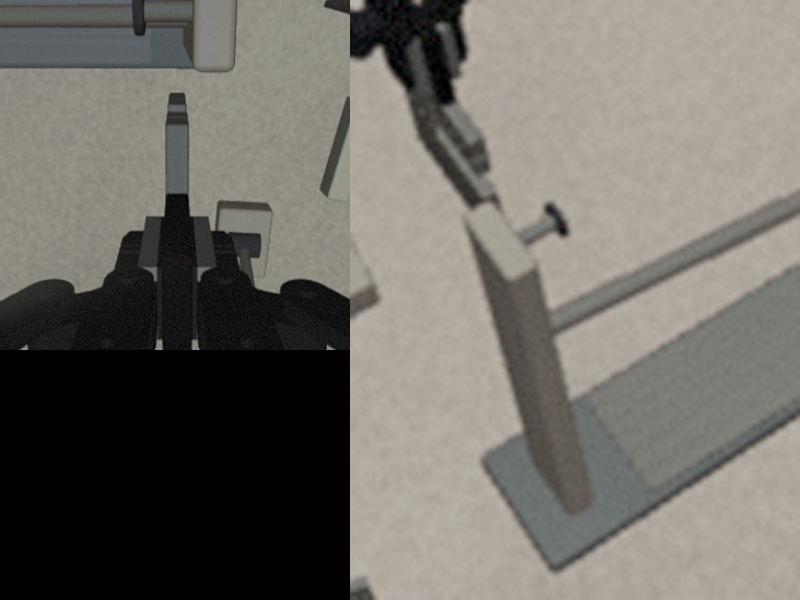

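```bash
python3 - <<'E'
from h import *
import pickle
f,s=pickle.load(open('w9.pkl','rb')); px=lambda u,v:(150+u/1.094,100+v/1.094)
sp=lambda u,v:(190+(u-350)/3.75,230+v/3.75)
for n,u in(('head front',133),('head in',145),('mid',169),('post',193)): print(n,atz(f,*px(u,13),231))
print('post top near corner z241',atz(f,*px(194,68),241),atz(f,*px(234,72),241))
print('plate front top',atz(f,*px(178,125),265),'bottom?',atz(f,*px(178,100),230))
P=tri([f,s],[px(139,15),sp(556,220)]); print('head centre tri',P)
P=tri([f,s],[px(193,13),sp(524,238)]); print('shank root tri',P)
T=now();print('TCP +40a', T[0]+40*np.array([.995,.101,0]))
E
```

```text
head front [ 677.5 -181.8  231. ]
head in [ 678.  -186.3  231. ]
mid [ 678.9 -195.4  231. ]
post [ 679.9 -204.5  231. ]
post top near corner z241 [ 660.3 -206.7  241. ] [ 660.3 -221.7  241. ]
plate front top [ 643.2 -202.4  265. ] bottom? [ 646.2 -202.3  230. ]
head centre tri [ 677.1 -183.6  226.5]
shank root tri [ 680.4 -202.5  229.7]
t 29.35 p [ 604.  -207.5  271. ] F [ 0.7  1.  -1.2] open 0.087
TCP +40a [ 643.8 -203.4  271. ]
```

>>> arm_command --targets '[{"translation": [0, -2.5, 0], "rotation": [0, 0, 0], "claw": 0}, {"translation": [0, -2.1, -5], "rotation": [0, 0, 0], "claw": 0}, {"translation": [0, 0, -10], "rotation": [0, 0, 0], "claw": 0}, {"translation": [0, 0, -10], "rotation": [0, 0, 0], "claw": 0}, {"translation": [0, 0, -10], "rotation": [0, 0, 0], "claw": 0}, {"translation": [0, 0, -7], "rotation": [0, 0, 0], "claw": 0}, {"translation": [0, 0, -4], "rotation": [0, 0, 0], "claw": 0}, {"translation": [0, 0, 0], "rotation": [0, 0, 0], "claw": 0}, {"translation": [0, 0, 0], "rotation": [0, 0, 0], "claw": 0}, {"translation": [0, 0, 0], "rotation": [0, 0, 0], "claw": 0}]'

```text
time_s: 30.18
eef_pos: [649.7, -196.9, 272.0]
ee_rot: [[-0.0, 0.102, -0.995], [-0.003, -0.995, -0.102], [-1.0, 0.003, 0.001]]
force: [-0.7, -0.4, -1.9]
opening: 0.083
```

```bash
python3 - <<'E'
from h import *
import pickle
T=now(); print(T[1].round(3)); f=grab('wrist'); s=grab('scene');pickle.dump((f,s),open('w10.pkl','wb'))
a=f['color'][60:380,200:420]; b=cv2.resize(s['color'][230:330,200:275],(450,600),interpolation=cv2.INTER_CUBIC)
o=np.zeros((600,800,3),np.uint8); o[:509,:350]=cv2.resize(a,(350,509)); o[:,350:]=b; cv2.imwrite('pics/w10.png',o[:,:,::-1])
E
```

```text
t 30.1833 p [ 649.7 -196.9  272. ] F [-0.7 -0.4 -1.9] open 0.083
[[-0.   0.1 -1. ]
 [-0.  -1.  -0.1]
 [-1.   0.   0. ]]
```

View pics/w10.png

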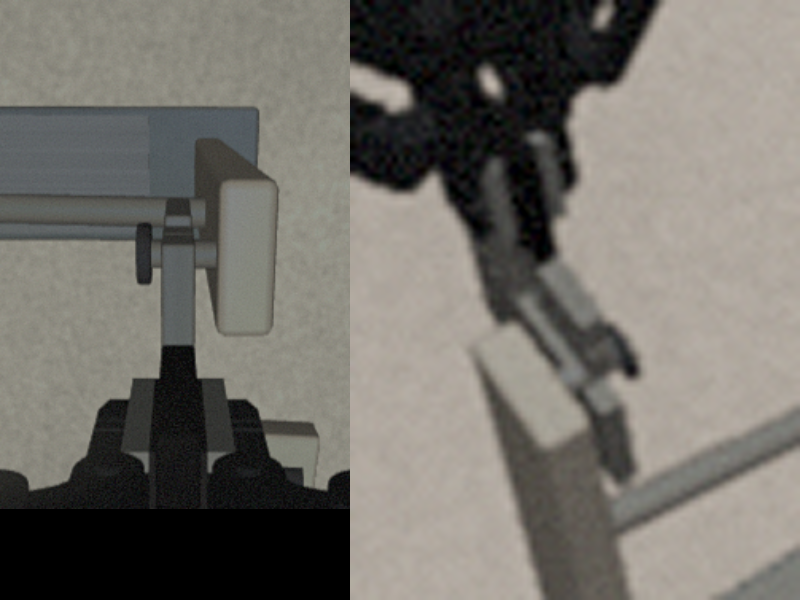

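>>> arm_command --targets '[{"translation": [0, 1, -7], "rotation": [0, 0, 0], "claw": 0}, {"translation": [0, 0, -7], "rotation": [0, 0, 0], "claw": 0}, {"translation": [0, 0, -7], "rotation": [0, 0, 0], "claw": 0}, {"translation": [0, 0, -4], "rotation": [0, 0, 0], "claw": 0}, {"translation": [0, 0, -2.5], "rotation": [0, 0, 0], "claw": 0}, {"translation": [0, 0, 0], "rotation": [0, 0, 0], "claw": 0}, {"translation": [0, 0, 0], "rotation": [0, 0, 0], "claw": 0}, {"translation": [0, 0, 0], "rotation": [0, 0, 0], "claw": 0}]'

```text
time_s: 30.95
eef_pos: [677.4, -194.9, 271.9]
ee_rot: [[-0.0, 0.103, -0.995], [-0.003, -0.995, -0.103], [-1.0, 0.003, 0.001]]
force: [0.3, 0.0, -1.4]
opening: 0.086
```

>>> arm_command --targets '[{"translation": [3, 0, 0], "rotation": [0, 0, 0], "claw": 0}, {"translation": [3, 0, 0], "rotation": [0, 0, 0], "claw": 0}, {"translation": [3, 0, 0], "rotation": [0, 0, 0], "claw": 0}, {"translation": [3, 0, 0], "rotation": [0, 0, 0], "claw": 0}, {"translation": [0, 0, 0], "rotation": [0, 0, 0], "claw": 0}, {"translation": [0, 0, 0], "rotation": [0, 0, 0], "claw": 0}]'

```text
time_s: 31.45
eef_pos: [677.4, -194.8, 259.6]
ee_rot: [[-0.0, 0.103, -0.995], [-0.003, -0.995, -0.103], [-1.0, 0.003, 0.001]]
force: [-0.5, -0.1, -0.6]
opening: 0.085
```

>>> arm_command --targets '[{"translation": [2, 0, 0], "rotation": [0, 0, 0], "claw": 0}, {"translation": [2, 0, 0], "rotation": [0, 0, 0], "claw": 0}, {"translation": [0, 0, 0], "rotation": [0, 0, 0], "claw": 0}, {"translation": [0, 0, 0], "rotation": [0, 0, 0], "claw": 0}]'

```text
time_s: 31.78
eef_pos: [677.8, -194.9, 256.2]
ee_rot: [[0.001, 0.103, -0.995], [-0.003, -0.995, -0.103], [-1.0, 0.003, -0.0]]
force: [-0.0, -0.2, 0.1]
opening: 0.088
```

>>> arm_command --targets '[{"translation": [1.5, 0, 0], "rotation": [0, 0, 0], "claw": 0}, {"translation": [0, 0, 0], "rotation": [0, 0, 0], "claw": 0}, {"translation": [0, 0, 0], "rotation": [0, 0, 0], "claw": 0}]'

```text
time_s: 32.03
eef_pos: [677.9, -194.9, 256.0]
ee_rot: [[0.002, 0.103, -0.995], [-0.003, -0.995, -0.103], [-1.0, 0.003, -0.001]]
force: [-2.5, 1.0, 5.6]
opening: 0.086
```

```bash
python3 - <<'E'
from h import *
s=grab('scene'); im=s['color'].astype(int); cv2.imwrite('pics/s11.png',s['color'][:,:,::-1])
dark=(im.max(2)<45).astype(np.uint8)
n,l,st,ce=cv2.connectedComponentsWithStats(dark)
B=[(ce[i].round(1),st[i,4]) for i in range(1,n) if 60<st[i,4]<400]
blue=((im[:,:,2]-im[:,:,0]>35)&(im[:,:,2]>70)).astype(np.uint8)
m,l2,st2,ce2=cv2.connectedComponentsWithStats(blue)
C=[(ce2[i].round(1),st2[i,4]) for i in range(1,m) if st2[i,4]>15]
c=np.array([657.5,20.7,125.]); 
e=np.array([np.cos(np.radians(5.8)),np.sin(np.radians(5.8)),0])
for k in range(3):
    D=35+70*k; sx=199-D*.9903; Mid=c+dR*sx+[0,0,-sx*.1405]+21*nR
    F=proj(s,Mid+38*nR); K1=proj(s,Mid+13*nR+33*e); K2=proj(s,Mid+13*nR-33*e)
    print(k,'fin exp',F,'dark',[b for b in B if np.hypot(*(b[0]-F))<25],'caps exp',K1,K2,'blue',[b for b in C if min(np.hypot(*(b[0]-K1)),np.hypot(*(b[0]-K2)))<14])
now()
E
```

```text
0 fin exp [405.1 218.5] dark [(array([413.8, 223.2]), np.int32(293)), (array([383.3, 230.6]), np.int32(185))] caps exp [413.2 236.6] [392.1 218. ] blue [(array([395.2, 220.4]), np.int32(45)), (array([414., 237.]), np.int32(90))]
1 fin exp [380.2 230.3] dark [(array([383.3, 230.6]), np.int32(185))] caps exp [388.6 248.9] [367.6 229.3] blue [(array([371.4, 231.1]), np.int32(73)), (array([389.6, 253. ]), np.int32(32))]
2 fin exp [353.6 242.8] dark [(array([356.7, 243.2]), np.int32(196))] caps exp [362.3 262.1] [341.6 241.4] blue [(array([363.8, 262.3]), np.int32(82))]
t 32.0833 p [ 678.  -194.9  256. ] F [-2.3  0.3  5.9] open 0.084
```

>>> arm_command --targets '[{"translation": [0, 0, 0], "rotation": [0, 0, 0], "claw": 0.15}, {"translation": [0, 0, 0], "rotation": [0, 0, 0], "claw": 0.25}, {"translation": [0, 0, 0], "rotation": [0, 0, 0], "claw": 0.4}, {"translation": [0, 0, 0], "rotation": [0, 0, 0], "claw": 0.5}, {"translation": [0, 0, 0], "rotation": [0, 0, 0], "claw": 0.5}, {"translation": [-10, 0, 0], "rotation": [0, 0, 0], "claw": 0.5}, {"translation": [-20, 0, 0], "rotation": [0, 0, 0], "claw": 0.5}, {"translation": [-30, 0, 0], "rotation": [0, 0, 0], "claw": 0.5}, {"translation": [-30, 0, 0], "rotation": [0, 0, 0], "claw": 0.5}, {"translation": [0, 0, 20], "rotation": [0, 0, 0], "claw": 0.5}, {"translation": [0, 0, 38], "rotation": [0, 0, 0], "claw": 0.3}, {"translation": [0, 0, 38], "rotation": [0, 0, 0], "claw": 0}]'

```text
time_s: 33.08
eef_pos: [581.9, -204.0, 345.2]
ee_rot: [[0.002, 0.104, -0.995], [-0.003, -0.995, -0.104], [-1.0, 0.004, -0.002]]
force: [-0.7, -0.5, 0.9]
opening: 0.225
```

```bash
python3 - <<'E'
from h import *
import pickle
T=now(); s=grab('scene','pics/s12.png'); g=grab('top'); f=grab('wrist')
b=cv2.resize(s['color'][150:340,190:445],(800,596),interpolation=cv2.INTER_CUBIC)
w=cv2.resize(f['color'],(280,210)); b[386:,520:]=w
cv2.imwrite('pics/w12.png',b[:,:,::-1])
T=leg(T,[412,-282.5,170],tool(-88),36); T=leg(T,[412,-282.5,82],tool(-88),25)
E
```

```text
t 33.0833 p [ 581.9 -204.   345.2] F [-0.7 -0.5  0.9] open 0.225
8 rows t [21.9  8.2 21.9] w [ 0.5 -0.  -0. ]
4 rows t [22.  0.  0.] w [0. 0. 0.]
```

View pics/w12.png

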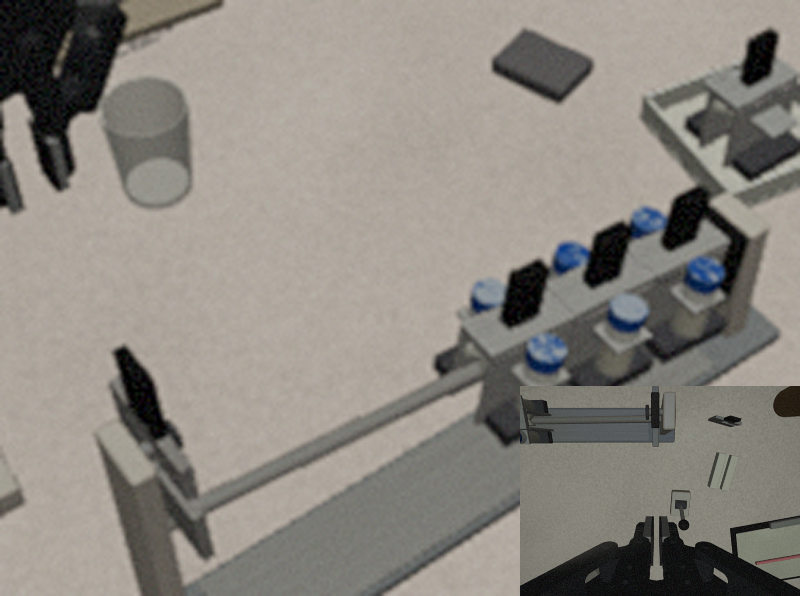

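>>> arm_command --targets '[{"translation": [21.9, 8.2, 21.9], "rotation": [0.5, 0, 0], "claw": 0}, {"translation": [21.9, 8.2, 21.9], "rotation": [0.5, 0, 0], "claw": 0}, {"translation": [21.9, 8.2, 21.9], "rotation": [0.5, 0, 0], "claw": 0}, {"translation": [21.9, 8.2, 21.9], "rotation": [0.5, 0, 0], "claw": 0}, {"translation": [21.9, 8.2, 21.9], "rotation": [0.5, 0, 0], "claw": 0}, {"translation": [21.9, 8.2, 21.9], "rotation": [0.5, 0, 0], "claw": 0}, {"translation": [21.9, 8.2, 21.9], "rotation": [0.5, 0, 0], "claw": 0}, {"translation": [21.9, 8.2, 21.9], "rotation": [0.5, 0, 0], "claw": 0}, {"translation": [0, 0, 0], "rotation": [0, 0, 0], "claw": 0}, {"translation": [0, 0, 0], "rotation": [0, 0, 0], "claw": 0}, {"translation": [0, 0, 0], "rotation": [0, 0, 0], "claw": 0}]'

```text
time_s: 34.15
eef_pos: [414.6, -283.4, 170.2]
ee_rot: [[0.003, 0.034, -0.999], [-0.004, -0.999, -0.034], [-1.0, 0.004, -0.003]]
force: [0.4, 0.5, 0.7]
opening: -0.002
```

```bash
python3 - <<'E'
from h import *
T=now(); print(T[1].round(3))
f=grab('wrist','pics/w13.png'); im=f['color'].astype(int)
print('ball expected px',proj(f,[461.5,-282,98])); 
T=leg(T,[418,-282.5,84],tool(-88),25)
E
```

```text
t 34.15 p [ 414.6 -283.4  170.2] F [0.4 0.5 0.7] open -0.002
[[ 0.  0. -1.]
 [-0. -1. -0.]
 [-1.  0. -0.]]
ball expected px [312.1 174.1]
4 rows t [21.5 -0.3 -0.8] w [-0.  -0.  -0.1]
```

>>> arm_command --targets '[{"translation": [21, 0, 0], "rotation": [0, 0, 0], "claw": 0}, {"translation": [21, 0, 0], "rotation": [0, 0, 0], "claw": 0}, {"translation": [21, 0, 0], "rotation": [0, 0, 0], "claw": 0}, {"translation": [23, 0, 0], "rotation": [0, 0, 0], "claw": 0}, {"translation": [0, 0, -10], "rotation": [0, 0, 0], "claw": 0}, {"translation": [0, 0, -12], "rotation": [0, 0, 0], "claw": 0}, {"translation": [0, 0, -12], "rotation": [0, 0, 0], "claw": 0}, {"translation": [0, 0, -12], "rotation": [0, 0, 0], "claw": 0}, {"translation": [0, 0, -12], "rotation": [0, 0, 0], "claw": 0}, {"translation": [0, 0, -12], "rotation": [0, 0, 0], "claw": 0}, {"translation": [0, 0, -10], "rotation": [0, 0, 0], "claw": 0}, {"translation": [0, 0, 0], "rotation": [0, 0, 0], "claw": 0}]'

```text
time_s: 35.2
eef_pos: [496.9, -280.0, 85.0]
ee_rot: [[0.006, 0.036, -0.999], [-0.004, -0.999, -0.036], [-1.0, 0.004, -0.005]]
force: [0.9, 0.1, -0.6]
opening: -0.002
```

>>> arm_command --targets '[{"translation": [1, 0, -5], "rotation": [0, 0, 0], "claw": 0}, {"translation": [1, 0, -5], "rotation": [0, 0, 0], "claw": 0}, {"translation": [1, 0, -4], "rotation": [0, 0, 0], "claw": 0}, {"translation": [0, 0, 0], "rotation": [0, 0, 0], "claw": 0}, {"translation": [0, 0, 0], "rotation": [0, 0, 0], "claw": 0}]'

```text
time_s: 35.62
eef_pos: [501.1, -280.3, 80.1]
ee_rot: [[-0.009, 0.031, -0.999], [-0.001, -1.0, -0.031], [-1.0, 0.001, 0.009]]
force: [-7.8, 0.2, 5.5]
opening: -0.003
```

```bash
python3 - <<'E'
from h import *
now(); s=grab('scene'); t=grab('top')
for n,f in(('s',s),('t',t)):
    c=proj(f,[485.6,-282.6,60]).astype(int); im=f['color'].max(2)
    w=im[c[1]-40:c[1]+40,c[0]-45:c[0]+45]; k,l,st,ce=cv2.connectedComponentsWithStats((w<45).astype(np.uint8))
    print(n,c,[((ce[i]+c-[45,40]).round(1),st[i]) for i in range(1,k) if st[i,4]>25])
    for a in(0,.7,.85,1.0):
        th=a-.306; print(a,proj(f,[485.6+80*np.sin(th),-282.6,22+80*np.cos(th)]))
E
```

```text
t 35.6167 p [ 501.1 -280.3   80.1] F [-7.8  0.2  5.5] open -0.003
s [174 288] [(array([165.6, 266.7]), array([   8,    0,   60,   53, 1772], dtype=int32))]
0 [166.3 270.2]
0.7 [175.3 289.6]
0.85 [177.7 294.9]
1.0 [180.1 300.3]
t [444 275] [(array([465.8, 238.7]), array([64,  0,  8, 10, 51], dtype=int32)), (array([448.8, 264.6]), array([ 38,  11,  33,  30, 333], dtype=int32)), (array([482.8, 280.9]), array([80, 40, 10, 14, 35], dtype=int32)), (array([480.6, 307.7]), array([ 72,  64,  18,  16, 192], dtype=int32))]
0 [449.4 284.4]
0.7 [447.6 261. ]
0.85 [446.8 256.9]
1.0 [445.8 253.2]
```

>>> arm_command --targets '[{"translation": [0, 0, -3], "rotation": [0, 0, 0], "claw": 0}, {"translation": [0, 0, -2], "rotation": [0, 0, 0], "claw": 0}, {"translation": [0, 0, 0], "rotation": [0, 0, 0], "claw": 0}]'

```text
time_s: 35.97
eef_pos: [501.3, -280.3, 79.8]
ee_rot: [[-0.018, 0.03, -0.999], [0.001, -1.0, -0.03], [-1.0, -0.001, 0.018]]
force: [-16.4, 0.0, 11.3]
opening: 0.002
```

>>> arm_command --targets '[{"translation": [0, 0, 15], "rotation": [0, 0, 0], "claw": 0}, {"translation": [0, 0, 30], "rotation": [0, 0, 0], "claw": 0}, {"translation": [0, 0, 30], "rotation": [0, 0, 0], "claw": 0}, {"translation": [-30, 0, 20], "rotation": [0, 0, 0], "claw": 0}, {"translation": [-40, 0, 0], "rotation": [0, 0, 0], "claw": 0}, {"translation": [-40, 0, 0], "rotation": [0, 0, 0], "claw": 0}, {"translation": [-40, 0, 0], "rotation": [0, 0, 0], "claw": 0}, {"translation": [0, 0, 0], "rotation": [0, 0, 0], "claw": 0}]'

```text
time_s: 36.63
eef_pos: [420.1, -285.4, 238.0]
ee_rot: [[0.013, 0.032, -0.999], [-0.01, -0.999, -0.032], [-1.0, 0.011, -0.012]]
force: [1.9, -0.7, 0.9]
opening: 0.001
```

```bash
python3 - <<'E'
from h import *
now(); F=[grab(n) for n in('scene','top','wrist')]; uv=[]
for n,f in zip('stw',F):
    cands=[(a,proj(f,[485.6+80*np.sin(a-.306),-282.6,22+80*np.cos(a-.306)])) for a in(0,.85,1.0)]
    c=cands[1][1].astype(int); im=f['color'].max(2)
    r=25 if n!='w' else 80
    y0,x0=max(0,c[1]-r),max(0,c[0]-r); w=im[y0:c[1]+r,x0:c[0]+r]
    k,l,st,ce=cv2.connectedComponentsWithStats((w<48).astype(np.uint8))
    print(n,[(a,p.round(1)) for a,p in cands],[((ce[i]+[x0,y0]).round(1),st[i,2:]) for i in range(1,k) if st[i,4]>20])
E
```

```text
t 36.6333 p [ 420.1 -285.4  238. ] F [ 1.9 -0.7  0.9] open 0.001
s [(0, array([166.3, 270.2])), (0.85, array([177.7, 294.9])), (1.0, array([180.1, 300.3]))] [(array([179.2, 294.2]), array([ 12,  14, 122], dtype=int32))]
t [(0, array([449.4, 284.4])), (0.85, array([446.8, 256.9])), (1.0, array([445.8, 253.2]))] [(array([445.9, 257.8]), array([ 9,  9, 65], dtype=int32))]
w [(0, array([312. , 168.2])), (0.85, array([315.4,  62.1])), (1.0, array([315.8,  47.3]))] [(array([309.8,  66. ]), array([  40,   58, 1413], dtype=int32)), (array([320.8, 117.5]), array([ 15,  24, 151], dtype=int32)), (array([298.2, 118.9]), array([ 14,  14, 119], dtype=int32)), (array([310.7, 136.3]), array([ 36,  15, 338], dtype=int32))]
```

```bash
python3 - <<'E'
from h import *
import pickle
F=[grab('scene'),grab('top')]; G=[pickle.load(open(n,'rb')) for n in('scene0.pkl','top0.pkl')]
def ball(f,c):
    c=np.array(c,int);r=13;w=f['color'].max(2)[c[1]-r:c[1]+r,c[0]-r:c[0]+r]
    k,l,st,ce=cv2.connectedComponentsWithStats((w<48).astype(np.uint8)); i=1+np.argmax(st[1:,4]); return ce[i]+c-r,st[i,2:]
f0=[ball(G[0],(167,271)),ball(G[1],(450,284))]; f1=[ball(F[0],(179,294)),ball(F[1],(446,258))]
print(f0,f1)
a=tri(G,[x[0] for x in f0]);b=tri(F,[x[0] for x in f1]); print(a,b,'swept',2*np.arcsin(np.linalg.norm(b-a)/160))
for P in(a,b): print(np.arctan2(P[0]-485.6,P[2]-22), np.hypot(P[0]-485.6,P[2]-22))
E
```

```text
[(array([167. , 270.9]), array([11, 11, 93], dtype=int32)), (array([449.1, 283.5]), array([11, 10, 77], dtype=int32))] [(array([179.2, 294.5]), array([ 14,  14, 126], dtype=int32)), (array([445.9, 257.8]), array([ 9,  9, 65], dtype=int32))]
[ 463.5 -282.    97.8] [ 525.3 -280.3   88. ] swept 0.8040924230566133
-0.28378524815664585 78.92162728833098
0.5416715898129811 77.05374172794662
```

```bash
python3 - <<'E'
from h import *
f=grab('wrist','pics/w14.png'); now()
im=f['color'].max(2)
k,l,st,ce=cv2.connectedComponentsWithStats((im[0:170,230:400]<48).astype(np.uint8))
for i in range(1,k):
    if st[i,4]>300: print(st[i],ce[i]+[230,0])
i=1+np.argmax([s[4] if s[4]<4000 else 0 for s in st[1:]])
m=(l==i); rows=m.sum(1); print([(r,rows[r],round(np.where(m[r])[0].mean()+230,1)) for r in range(170) if rows[r] and r%3==0])
for a in(.8,.85,.9,.95,1.0,1.05): 
    C=np.array([485.6+80*np.sin(a-.29),-281.5,22+80*np.cos(a-.29)]); p=proj(f,C); R,t=RT(f); d=(R@C+t)[2]; print(a,p.round(1),'r px',13*K(f)[0,0]/d)
g=cv2.imread('pics/w13.png').max(2)
E
```

```text
t 36.9333 p [ 415.3 -282.1  229.1] F [-0.5 -0.7  0.8] open -0.004
[  63   38   41   67 1487] [313.1  60.9]
[ 65 123  37  18 471] [313.4 133.7]
[(39, np.int64(16), np.float64(312.5)), (42, np.int64(25), np.float64(313.0)), (45, np.int64(31), np.float64(313.0)), (48, np.int64(35), np.float64(313.0)), (51, np.int64(37), np.float64(313.0)), (54, np.int64(39), np.float64(313.0)), (57, np.int64(41), np.float64(313.0)), (60, np.int64(41), np.float64(313.0)), (63, np.int64(41), np.float64(313.0)), (66, np.int64(39), np.float64(313.0)), (69, np.int64(37), np.float64(313.0)), (72, np.int64(34), np.float64(312.5)), (75, np.int64(29), np.float64(313.0)), (78, np.int64(25), np.float64(313.0)), (81, np.int64(14), np.float64(312.5)), (84, np.int64(2), np.float64(318.5)), (87, np.int64(2), np.float64(318.5)), (90, np.int64(2), np.float64(318.5)), (93, np.int64(2), np.float64(318.5)), (96, np.int64(3), np.float64(318.0)), (99, np.int64(3), np.float64(318.0)), (102, np.int64(3), np.float64(318.0))]
0.8 [316.7  60.2] r px 20.977978115681356
0.85 [316.9  54.7] r px 20.896771390029237
0.9 [317.   49.4] r px 20.80082161953896
0.95 [317.2  44.5] r px 20.690778414333273
1.0 [317.3  39.9] r px 20.56737171371536
1.05 [317.4  35.6] r px 20.431401094739734
```

```bash
python3 - <<'E'
from h import *
T=now(); T=leg(T,[440,-281,88],tool(-88),38); T=leg(T,[494,-280,88],tool(-88),20)
E
```

```text
t 36.9333 p [ 415.3 -282.1  229.1] F [-0.5 -0.7  0.8] open -0.004
4 rows t [35.3 -0.1 -6.2] w [-0.  0. -0.]
3 rows t [  0.    0.3 -18. ] w [0. 0. 0.]
```

>>> arm_command --targets '[{"translation": [35.3, 0, -6], "rotation": [0, 0, 0], "claw": 0}, {"translation": [35.3, 0, -6], "rotation": [0, 0, 0], "claw": 0}, {"translation": [35.3, 0, -6], "rotation": [0, 0, 0], "claw": 0}, {"translation": [35.3, 0, -6], "rotation": [0, 0, 0], "claw": 0}, {"translation": [0, 0, -18], "rotation": [0, 0, 0], "claw": 0}, {"translation": [0, 0, -18], "rotation": [0, 0, 0], "claw": 0}, {"translation": [0, 0, -18], "rotation": [0, 0, 0], "claw": 0}, {"translation": [0, 0, -5], "rotation": [0, 0, 0], "claw": 0}, {"translation": [0, 0, -5], "rotation": [0, 0, 0], "claw": 0}, {"translation": [0, 0, 0], "rotation": [0, 0, 0], "claw": 0}, {"translation": [0, 0, 0], "rotation": [0, 0, 0], "claw": 0}]'

```text
time_s: 37.85
eef_pos: [500.9, -279.5, 88.0]
ee_rot: [[-0.006, 0.032, -0.999], [-0.001, -0.999, -0.032], [-1.0, 0.001, 0.006]]
force: [-3.7, 0.5, -3.4]
opening: 0.004
```

>>> arm_command --targets '[{"translation": [0, 0, -3], "rotation": [0, 0, 0], "claw": 0}, {"translation": [0, 0, -2], "rotation": [0, 0, 0], "claw": 0}, {"translation": [0, 0, 0], "rotation": [0, 0, 0], "claw": 0}]'

```text
time_s: 38.1
eef_pos: [501.3, -279.5, 87.9]
ee_rot: [[-0.014, 0.031, -0.999], [0.001, -1.0, -0.031], [-1.0, -0.001, 0.014]]
force: [-13.4, 0.3, 0.9]
opening: 0.003
```

>>> arm_command --targets '[{"translation": [0, 0, 15], "rotation": [0, 0, 0], "claw": 0}, {"translation": [0, 0, 30], "rotation": [0, 0, 0], "claw": 0}, {"translation": [0, 0, 30], "rotation": [0, 0, 0], "claw": 0}, {"translation": [-30, 0, 20], "rotation": [0, 0, 0], "claw": 0}, {"translation": [-40, 0, 0], "rotation": [0, 0, 0], "claw": 0}, {"translation": [-40, 0, 0], "rotation": [0, 0, 0], "claw": 0}, {"translation": [-30, 0, 0], "rotation": [0, 0, 0], "claw": 0}, {"translation": [0, 0, 0], "rotation": [0, 0, 0], "claw": 0}, {"translation": [0, 0, 0], "rotation": [0, 0, 0], "claw": 0}, {"translation": [0, 0, 0], "rotation": [0, 0, 0], "claw": 0}]'

```text
time_s: 38.93
eef_pos: [414.0, -282.8, 229.3]
ee_rot: [[0.001, 0.033, -0.999], [-0.003, -0.999, -0.033], [-1.0, 0.003, -0.001]]
force: [0.2, -0.4, -0.2]
opening: -0.0
```

```bash
python3 - <<'E'
from h import *
import pickle
now(); s=grab('scene','pics/s15.png')['color']; o=cv2.imread('pics/s12.png')[:,:,::-1]; s0=cv2.imread('pics/scene0.png')[:,:,::-1]
d=lambda a,b,x0,x1,y0,y1: round(float(np.abs(a[y0:y1,x0:x1].astype(int)-b[y0:y1,x0:x1]).mean()),2)
print('rail+keeper',d(s,o,225,445,190,380),'tray',d(s,o,390,465,165,215),'flask',d(s,s0,455,500,175,240),'noise ref',d(s,o,500,600,300,400))
f=grab('wrist'); im=f['color'].max(2)
C=[np.array([485.6+80*np.sin(a-.29),-281.5,22+80*np.cos(a-.29)]) for a in(.8,.85)]; print([proj(f,c) for c in C])
k,l,st,ce=cv2.connectedComponentsWithStats((im[0:200,230:400]<48).astype(np.uint8))
print([st[i] for i in range(1,k) if st[i,4]>700])
E
```

```text
t 38.9333 p [ 414.  -282.8  229.3] F [ 0.2 -0.4 -0.2] open -0.0
rail+keeper 2.97 tray 2.93 flask 4.3 noise ref 2.61
[array([316.1,  57.3]), array([316.3,  51.8])]
[array([  62,   35,   41,   49, 1469], dtype=int32)]
```

```bash
python3 -c "
from cell import manip
print(manip.job_done())"
```

```text
the job is handed in; nothing more can be done
None
```

I carried out every step and handed the job in at about 39 s on the robot's clock. One check disagrees with the target, and that is the feed lever's angle.

- **Empty hanger:** it stands upright in the white tray.
- **Vial hangers:** all three were hung near the rail's high end, let go, and rolled down. The last picture shows them in a closed row against the rubber stop. A pixel check put their fins and caps within about 5 px of where the 70 mm pitch should put them.
- **Keeper plate:** the larger one hangs by its notch on the headed pin, between the post and the pin's head. A picture shows it after release.
- **Flask and rest of the scene:** I found no sign of the flask having moved. A final image comparison showed no change at the rail, keeper and tray. At the flask the difference was slightly above the camera noise.
- **Feed lever:** I pushed it over until it would not move further, at 13 to 16 N in two separate pushes. From the camera images I measure a swing of only about 0.80 to 0.83 rad from its start position. The judged limit is 0.85 rad, counted from a start of "about 0". I accepted the firm stop as fully over, but I could not confirm the angle itself.

The robot had retracted clear of everything before I handed in, with about zero force on the tool.

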